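# Turn varnished drawer fronts on the drying rack under the shelf and set the extraction

## Robot

A 7-joint arm with a two-finger parallel gripper is mounted at the origin on the work surface. World frame = base frame: x ahead of the robot, y to its left, z up, the work surface at z = 0. Lengths are in m, angles in rad, forces in N, time in s.
With the tool pointing down it reaches from about 0.4 to 0.85 m from the base axis. Payload 4.5 kg.
Tool frame: the origin (TCP) lies at the very end of the fingers, on their centre line; the grasp point (between the pads) lies manip.hold_point_z behind it (manip.hold_point_z is the distance from the TCP to the grasp point, in m); z points along the fingers, y is the line along which they close (so a half turn about z gives the same grasp; the last joint's range is limited). The gripper opens to 85 mm and grips with 20 to 120 N. Pads are 22 mm wide; open, the fingers measure 114 mm over their backs; the gripper's body (76 mm by 85 mm) begins 54 mm behind the grasp point. The pads swing forward as they close: fully open they stand 13 mm farther back than shut.
Start: joints at [1.163, 0.689, -0.195, 1.565, 0.157, 0.902, -0.215], TCP at [0.267, -0.565, 0.231] pointing down, gripper open.
Joint ranges: [-3.01, 3.01], [-0.46, 2.08], [-1.47, 1.51], [0.13, 2.56], [-1, 4.14], [0.04, 2.09], [-2.66, 2.66]. Speed limits (rad/s): [2.57, 2.57, 3.14, 3.14, 3.14, 3.14, 3.14].

## Interface

Orientations are given as a rotation vector (axis times angle).
In Python, from cell import readout, cams, manip gives the robot as it stands.
- The arm moves only by the shell command python3 -m handwheel 'ROWS' [FORCE]. ROWS is JSON, a list of rows, each an object with "translation": the shift along the tool's x, y, z in mm, a list of three; "angular": the turn, a rotation vector about the tool's x, y, z in degrees, a list of three; "gripper": the finger opening in mm, from 0 to 85.4. A call has 1 to 5 rows; each row shifts and turns the commanded pose from where the row before left it, along the tool's axes as they then stand; what a row does not reach is not made up. A row lasts 1/8 s, in which the tool goes at most 62.5 mm and 10.7 degrees, less where a joint would pass 70% of its speed; a pose out of reach is approached as far as the arm can. A call with a gripper value outside its range is refused whole. The fingers move at their own pace and stop on an object; FORCE is the grip in N (left out, the last holds). Time passes only in rows, so rows that do not move let the fingers close. It gives the time, the measured TCP pose, the force, the opening and the grip force at its end, in the units of the state.
- readout.get_state(): the state, without advancing time (a new reading comes with each control period).
- cams.read_camera(name): name is "side" or "top"; returns a dict with "color" (384x512x3 uint8, blue, green, red), "camera_matrix" (3x3 intrinsics, pixels), "cam_to_world" (4x4, takes a point from camera to world coordinates). Camera axes: x right, y down, z forward; pixel columns grow to the right and rows downward; lengths in m; the calibration is good to about 2 mm. A picture is of the moment at which its call begins. There is no depth.
- manip.finish_job(): hands the job in; it is judged then, once.
The state is a dict: "time": time; "q": joint angles; "joint_velocities": joint speeds; "effort": joint torques, N m; "ee_pos": TCP position; "tcp_rot": TCP orientation; "contact_force": force on the tool from outside, world axes, zero at the start; "wrist_torque": the same for the moment, N m; "width": opening from 0.0 (shut) to 1.0 (fully open); "grasp_force": force on a finger pad.
Only numpy, scipy, OpenCV 4.12 (cv2) and the standard library are available. Lean on these libraries where they do the work, as an engineer would, in place of code of your own. Each camera call takes 0.05 s, during which the arm holds its last target. There are 200 camera calls.

## Task

Turn over every drawer front that still lies show face up on the drying rack, so that they all lie flat on the slats with their backs up; turn them there on the rack, under the low wire shelf, without bringing any out in front of it and without bumping the shelf, and turn the extraction nozzle so that its mouth points along the tape on the flange. Only when all that is done, tap the stiff blast-gate slide inwards little by little until its upturned tab stands in line with the tape on the guide rails, never past it. Leave the tin, the cork block and the jar where they stand.

Things in the scene. Friction and masses are not known exactly. Their poses are not given: they have to be found in the camera images.
- rack: Fixed slatted wooden drying rack. Origin at bench level; x from its open front (to the robot's left) to its back stop. Slats along y (y -180 to 180 mm), tops 42 mm up, undersides 22: front slat x -88 to -73 mm, middle board -20 to 30, back slats 60 to 75 and 100 to 115; back stop x 140 to 152, 70 high. Front open. Columns at y about 0, +-95. A front tipped up about its far end (near x = 0) falls over on to the back slats.
- shelf: Fixed wire shelf over the rack; same origin and axes. Steel rods along y, 8 mm thick, 39 mm apart, undersides 250 mm above the bench, from x -70 mm (front edge) to 170, y -190 to 190. Carried only by two uprights at x 165 to 200 mm, y +-180: front and sides are open. Stock on its back half reaches 350 mm above the bench.
- front_a_mid (a point): Wooden drawer front, a plate 110 (own x) x 64 (y) x 14 mm, 60 to 100 g; point at its centre. Own z comes out of the show face (stepped raised field); the plain back has dark dovetail sockets at both ends. Starts show face up in the front half of the rack, long side nearly along the rack's x, near end overhanging the front slat 16 to 28 mm with open air below: one can get under it and tip it. May be absent.
- front_b_mid (a point): Wooden drawer front, a plate 110 (own x) x 64 (y) x 14 mm, 60 to 100 g; point at its centre. Own z comes out of the show face (stepped raised field); the plain back has dark dovetail sockets at both ends. Starts show face up in the front half of the rack, long side nearly along the rack's x, near end overhanging the front slat 16 to 28 mm with open air below: one can get under it and tip it. May be absent.
- front_c_mid (a point): Wooden drawer front, a plate 110 (own x) x 64 (y) x 14 mm, 60 to 100 g; point at its centre. Own z comes out of the show face (stepped raised field); the plain back has dark dovetail sockets at both ends. Starts show face up in the front half of the rack, long side nearly along the rack's x, near end overhanging the front slat 16 to 28 mm with open air below: one can get under it and tip it. May be absent.
- outlet: Fixed extraction outlet. Origin at bench level on the axis of its upright pipe; -x points roughly to the robot. Flange 176 mm across, 6 thick; pipe 63 across; gate housing 110 (x) x 104 (y) mm, z 40 to 62; two guide rails on its -x side (y +-47 mm, 10 wide, tops at z 58) out to x -165, joined there by an end bar 8 mm thick, 104 wide, top at z 52. Nozzle on top.
- gate (a joint): Stiff slide of the blast gate, in m: 0 fully out, grows to 0.065 as the tab is pushed inwards along the outlet's +x. About 7 N of friction and some damping; it stays where it is left. Starts 20 to 45 mm short of the tape.
- gate_tab (a point): Centre of the slide's upturned tab: a steel plate 4 mm thick (x), 70 mm wide (y), 38 mm high, standing between the rails, z 52.5 to 90.5 mm above the bench. Axes as the outlet's; push its outer (-x) face towards +x.
- gate_tape: Tape mark: a strip of paper tape 5 mm wide wrapped over both guide rails; origin midway between the rails at rail-top height, x along the slide's way inwards. The tab is in line when its x in this frame is 0.
- nozzle (a joint): Angle of the swivel nozzle in rad about the upright pipe, anticlockwise from above, 0 when its mouth points along the outlet's +x; range -0.6 to 2.9, stiff (about 0.12 N m), stays where it is left.
- nozzle_grip (a point): Centre of the upright grip vane on top of the nozzle, on the pipe axis: 60 mm long (nozzle's x), 10 mm thick (y), 32 mm high, from z 147 to 179 mm above the bench. Its x axis is the direction the mouth points. The round cap under the vane is 72 mm across.
- nozzle_mouth (a point): Centre of the nozzle's mouth, a slot 74 mm wide, 97 mm from the pipe axis, 124 mm above the bench; x points out of the mouth.
- aim_mark (a point): Outer end of the tape strip on the flange, 85 mm from the pipe axis; its x points outwards along the strip: the direction in which the mouth is to point.
- varnish_tin: Bystander: varnish tin, 84 mm across, 105 mm high, behind the rack. Origin under its centre.
- sanding_block: Bystander: cork sanding block 100 x 55 x 35 mm, behind the rack. Origin under its centre.
- knob_jar: Bystander: glass jar, 72 mm across, 70 mm high, behind the outlet. Origin under its centre.
There are look-alikes about, which are no part of the job. What is shaped like the part that bears front_c_mid but orange, purple or yellow is not meant.

How it is judged:
On the way, in this order (a step that is already met when the one before it is completed fails the run):
1. every drawer front lies flat on the slats, back up, and the nozzle points along the flange tape (angle between each of front_a_mid, front_b_mid, front_c_mid's own z axis and vertical above 3.04 rad and height (world z) of front_a_mid between 0.044 and 0.054 m and x of front_a_mid in the frame of rack between -0.09 and 0.12 m and y of front_a_mid in the frame of rack between -0.18 and 0.18 m and linear speed of each of front_a, front_b, front_c below 0.02 m/s and height (world z) of front_b_mid between 0.044 and 0.054 m and x of front_b_mid in the frame of rack between -0.09 and 0.12 m and y of front_b_mid in the frame of rack between -0.18 and 0.18 m and height (world z) of front_c_mid between 0.044 and 0.054 m and x of front_c_mid in the frame of rack between -0.09 and 0.12 m and y of front_c_mid in the frame of rack between -0.18 and 0.18 m and angle between the x axis of nozzle_mouth and the x axis of aim_mark, either way round below 0.12 rad and x of nozzle_mouth in the frame of aim_mark above -0.03 m), for 0.2 s.
2. the gate slide's tab is in line with the rail tape (x of gate_tab in the frame of gate_tape between -0.0035 and 0.0035 m), for 0.2 s.
At the end, for the whole second after the job is handed in: Every drawer front present lies at rest flat (within 6 degrees) on the rack's slats with its back up; the nozzle's mouth points along the flange tape within 7 degrees; the middle of the gate tab is within 3.5 mm of the middle of the rail tape (all of step 1 and all of step 2); the robot touches nothing.
It fails at once if a drawer front is brought right out in front of the shelf (its centre more than 150 mm in front of the rack's origin) (x of any of front_a_mid, front_b_mid, front_c_mid in the frame of rack below -0.15 m).
It fails at once if the shelf is bumped (over 12 N) (contact force between anything else and shelf above 12 N).
It fails at once if the gate slide goes past the tape (by more than 5 mm) (x of gate_tab in the frame of gate_tape above 0.005 m).
It fails at once if the tin, the cork block or the jar is moved by more than 20 mm (distance of any of varnish_tin, sanding_block, knob_jar from where it was at the start of the episode above 0.02 m).
Of front_a, front_b, front_c only 2 to 3 are there at a start; the rules pass over those that are not, and their reading is None.
At some moment in a run one of front_a, front_b, front_c may be knocked a few centimetres aside while the robot is not near it.
Once in a run the grip may slacken for a moment while it holds something.
It also fails if it takes over 210 s, if anything falls off the work surface, if the arm or the gripper's body presses on something with over 40 N, if the wrist force passes 120 N, or if a joint passes its speed limit or range.

## Working session

There is one attempt and no reset: what is moved stays moved. The work goes in short steps, Python scripts to look and compute and a shell command to move; the robot and the scene stay as the last step left them, time stands still between calls to the robot, and variables do not carry over. Pictures are saved under pics/ and viewed, at most 14 in all, crops included, and the job is handed in when it is done.

```bash
mkdir -p pics; ls; cat > h.py <<'E'
import numpy as np, cv2
from scipy.spatial.transform import Rotation as R
from cell import readout, cams, manip
def shot(n,f=None):
    d=cams.read_camera(n)
    if f: cv2.imwrite('pics/'+f,d['color'])
    return d
def ray(d,u,v):
    M=np.array(d['cam_to_world']);K=np.array(d['camera_matrix'])
    r=M[:3,:3]@np.linalg.solve(K,[u,v,1.]);return M[:3,3],r
def onz(d,u,v,z):
    o,r=ray(d,u,v);return o+r*(z-o[2])/r[2]
def proj(d,p):
    M=np.linalg.inv(np.array(d['cam_to_world']));K=np.array(d['camera_matrix'])
    c=K@(M[:3,:3]@np.array(p)+M[:3,3]);return c[:2]/c[2]
E
python3 - <<'E'
from h import *
for n in('top','side'):
    d=shot(n,n+'0.png');print(n,np.round(d['cam_to_world'],3).tolist(),np.round(d['camera_matrix'],1).tolist())
s=readout.get_state();print(s, manip.hold_point_z)
E
```

```text
pics
top [[-0.018, -0.985, 0.17, 0.302], [-1.0, 0.019, 0.007, 0.135], [-0.01, -0.17, -0.985, 1.381], [0.0, 0.0, 0.0, 1.0]] [[408.2, 0.0, 261.4], [0.0, 408.2, 194.8], [0.0, 0.0, 1.0]]
side [[-0.844, -0.255, 0.472, -0.042], [-0.536, 0.399, -0.744, 1.01], [0.001, -0.881, -0.473, 0.69], [0.0, 0.0, 0.0, 1.0]] [[365.6, 0.0, 253.5], [0.0, 365.6, 187.9], [0.0, 0.0, 1.0]]
{'time': 0.1, 'q': array([ 1.16282486,  0.68990518, -0.19451672,  1.56624797,  0.15728008,
        0.90249342, -0.21508669]), 'joint_velocities': array([ 1.11237048e-04, -8.43637595e-04, -1.97788204e-03, -2.87347101e-03,
        1.89656860e-05,  9.26032725e-04,  6.08387007e-05]), 'effort': array([-3.70971946e-03, -5.40595508e+01, -1.27123911e+00, -1.58981985e+01,
        9.44078114e-03,  4.38973846e-03, -5.53024233e-05]), 'ee_pos': array([ 0.26692552, -0.56448521,  0.23055887]), 'tcp_rot': array([-3.06367832e+00, -6.88069564e-01,  7.36156910e-04]), 'contact_force': array([ 0.1649078 , -0.5577597 ,  0.24035817]), 'wrist_torque': array([ 0.01896272, -0.04330339, -0.01900498]), 'grasp_force': 0.0, 'width': 0.9974178131272866} 0.0187
```

View pics/top0.png

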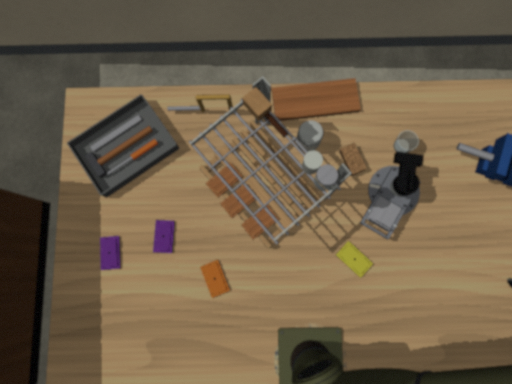

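View pics/side0.png

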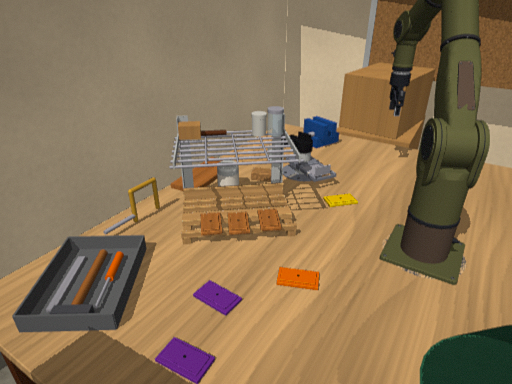

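The top view shows three brown drawer fronts in the rack at about (222,181), (237,204) and (260,223). The look-alikes are purple at (110,253) and (164,236), orange at (215,278) and yellow at (354,259), all on the bench, so not meant. The outlet is at about (395,190). Next I'll take a close crop.

```bash
python3 - <<'E'
from h import *
t=cv2.imread('pics/top0.png');s=cv2.imread('pics/side0.png')
a=cv2.resize(t[70:260,180:380],None,fx=4,fy=4,interpolation=cv2.INTER_CUBIC)[:600]
a=cv2.resize(t[100:250,180:380],None,fx=4,fy=4,interpolation=cv2.INTER_CUBIC)
cv2.imwrite('pics/c1.png',a)
b=cv2.resize(s[125:245,165:300],None,fx=5,fy=5,interpolation=cv2.INTER_CUBIC);cv2.imwrite('pics/c2.png',b)
c1=cv2.resize(t[130:240,360:440],None,fx=5,fy=5,interpolation=cv2.INTER_CUBIC)
c2=cv2.resize(s[125:185,280:340],None,fx=6.6,fy=6.6,interpolation=cv2.INTER_CUBIC)
o=np.zeros((550,800,3),np.uint8);o[:550,:400]=c1;o[:396,400:796]=c2;cv2.imwrite('pics/c3.png',o)
E
```

```text
(no output)
```

View pics/c1.png

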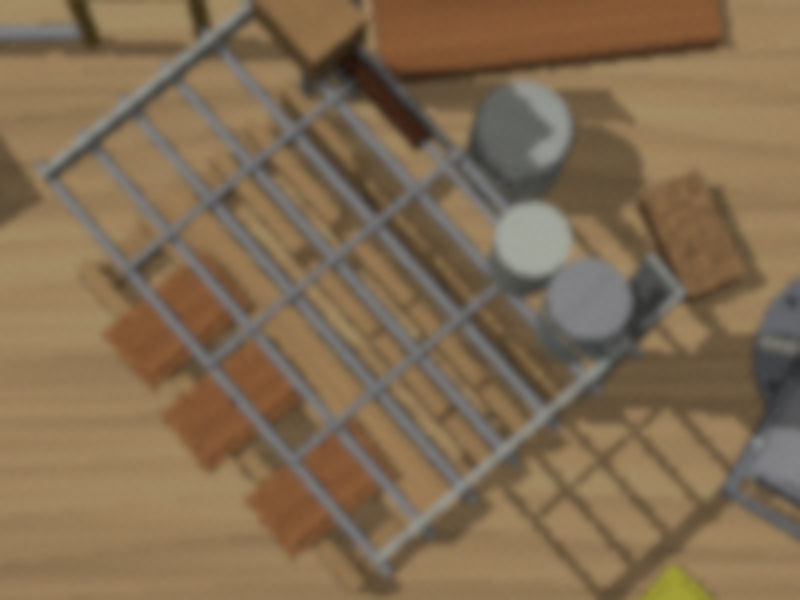

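View pics/c2.png

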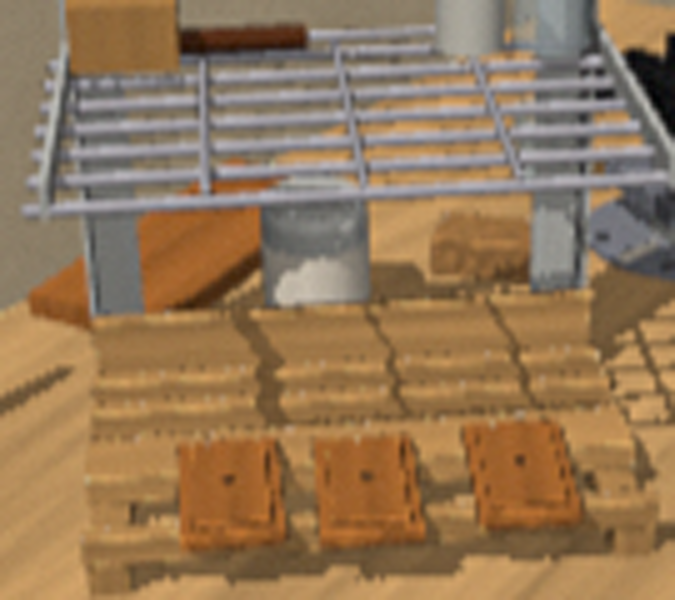

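View pics/c3.png

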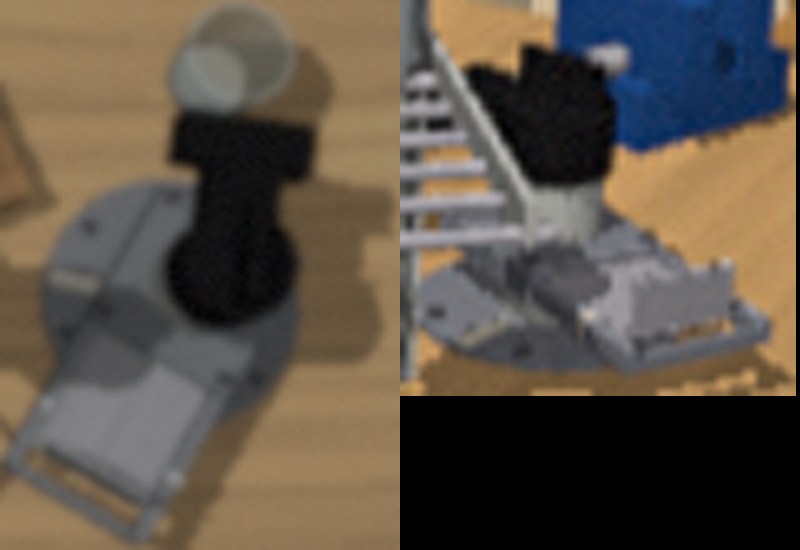

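The crops show three identical fronts, all show face up with a raised field and a knob hole, centred at side pixels of about (211,221), (239,221) and (269,218). The flange tape is at top px (375,185) and the rail tapes at about (369,211) and (396,226). The mouth points up-image at about (408,157). Now the numbers.

```bash
cat >> h.py <<'E'
def rackframe(d):
    a=onz(d,191.3,143,.254);b=onz(d,276.3,242,.254)
    y=(a-b);L=np.linalg.norm(y);y/=L;x=np.array([y[1],-y[0],0]);o=(a+b)/2+.066*x;o[2]=0
    return o,x,y,L
def fronts(img):
    hsv=cv2.cvtColor(img,cv2.COLOR_BGR2HSV)
    return cv2.inRange(hsv,(5,150,90),(14,255,255)),hsv
E
python3 - <<'E'
from h import *
d=shot('top');o,x,y,L=rackframe(d);print('rack',o,x,np.degrees(np.arctan2(x[1],x[0])),L)
s=shot('side')
for n,p in{'frontL':(-.088,.18,.042),'frontR':(-.088,-.18,.042),'stopL':(.14,.18,.07),'stopR':(.14,-.18,.07),'shL':(-.066,.19,.254),'shR':(-.066,-.19,.254)}.items():
    print(n,proj(s,o+p[0]*x+p[1]*y+[0,0,p[2]]).round(1))
m,h=fronts(s['color'])
for q in((211,221),(239,221),(269,218)):print(h[q[1],q[0]])
n,lab,st,c=cv2.connectedComponentsWithStats(m)
for i in range(1,n):
    if 80<st[i,4]<1500 and 200<c[i][1]<250:
        cn=cv2.findContours((lab==i).astype(np.uint8),0,2)[0][0]
        r=cv2.minAreaRect(cn);P=[onz(s,*b,.056)-o for b in cv2.boxPoints(r)]
        print(st[i],c[i].round(1),[(round(float(p@x),3),round(float(p@y),3)) for p in P])
        w=onz(s,*c[i],.054);print(w.round(3),'rack',(w-o)@x,(w-o)@y)
E
```

```text
rack [0.54985896 0.17195354 0.        ] [ 0.63667566 -0.7711317   0.        ] -50.45562387756339 0.3722149314280261
frontL [181.7 232.9]
frontR [297.4 224.8]
stopL [184.  189.4]
stopR [283.6 183.7]
shL [171.6 166.8]
shR [303.3 160.2]
[ 13 175 121]
[ 13 174 141]
[ 14 182 143]
[258 209  23  22 399] [268.8 219.5] [(-0.008, -0.064), (0.0, -0.133), (-0.124, -0.119), (-0.129, -0.055)]
[0.437 0.164 0.054] rack -0.06527241288801536 -0.09210241355736559
[201 212  21  24 417] [210.7 223.5] [(-0.006, 0.126), (-0.004, 0.06), (-0.127, 0.06), (-0.128, 0.12)]
[0.578 0.28  0.054] rack -0.06529112644618007 0.09104485358708335
[228 212  22  23 410] [238.1 223.2] [(-0.014, 0.038), (-0.01, -0.029), (-0.133, -0.022), (-0.135, 0.039)]
[0.507 0.233 0.054] rack -0.07421633568249185 0.006321186038677689
```

```bash
python3 - <<'E'
from h import *
d=shot('top');c=lambda u,v:(360+(u+.5)/5-.5,130+(v+.5)/5-.5)
a=onz(d,*c(10,462),.052);b=onz(d,*c(140,540),.052)
print('bar',a,b,np.linalg.norm(a-b))
y=(a-b)/np.linalg.norm(a-b);x=np.array([y[1],-y[0],0])
print('outx',x,np.degrees(np.arctan2(x[1],x[0])),'axis from bar',(a+b)/2+.167*x)
g=d['color'];hsv=cv2.cvtColor(g,cv2.COLOR_BGR2HSV)
blk=(hsv[...,2]<45).astype(np.uint8);blk[:, :360]=0;blk[:,440:]=0;blk[:130]=0;blk[240:]=0
n,lab,st,ce=cv2.connectedComponentsWithStats(blk);i=1+st[1:,4].argmax();print(st[i],ce[i])
ys,xs=np.where(lab==i)
for r in range(ys.min(),ys.max()+1):print(r,xs[ys==r].min(),xs[ys==r].max(),end='; ')
print('cap',onz(d,*c(232,265),.147),'mouth',onz(d,*c(242,145),.13))
# flange pts
P=np.array([onz(d,*c(u,v),.006)[:2] for u,v in((42,300),(70,225),(130,183),(298,320),(280,380),(245,415))])
A=np.c_[2*P,np.ones(len(P))];s=np.linalg.lstsq(A,(P**2).sum(1),rcond=None)[0];print('flange',s[:2],np.sqrt(s[2]+s[0]**2+s[1]**2))
print('tape ends',onz(d,*c(50,270),.006),onz(d,*c(98,285),.006))
# white tape mask
for v in range(180,190):print(v,[tuple(map(int,hsv[v,u])) for u in range(367,383,2)])
s=shot('side')
for p in [(0,0,0)]:pass
E
```

```text
bar [ 0.43526374 -0.18053654  0.052     ] [ 0.38309933 -0.26141508  0.052     ] 0.09624169833963318
outx [ 0.84036901 -0.54201469  0.        ] -32.82089328684289 axis from bar [ 0.54952316 -0.31149227  0.052     ]
[393 152  29  44 909] [406.59955996 173.35093509]
152 397 398; 153 396 408; 154 396 413; 155 395 419; 156 395 421; 157 395 421; 158 395 421; 159 395 421; 160 395 421; 161 395 421; 162 396 421; 163 399 421; 164 400 421; 165 400 420; 166 400 416; 167 400 415; 168 399 415; 169 399 414; 170 399 414; 171 399 414; 172 399 414; 173 399 414; 174 399 414; 175 398 415; 176 398 416; 177 396 417; 178 395 417; 179 395 417; 180 394 418; 181 393 418; 182 393 418; 183 393 418; 184 393 418; 185 393 418; 186 393 418; 187 394 417; 188 394 417; 189 394 417; 190 395 416; 191 396 415; 192 397 414; 193 397 411; 194 399 409; 195 401 407; cap [ 0.54448135 -0.30124541  0.147     ] mouth [ 0.62463433 -0.31953648  0.13      ]
flange [ 0.54503098 -0.30723796] 0.0876342611588651
tape ends [ 0.57120387 -0.22666006  0.006     ] [ 0.56010452 -0.25874172  0.006     ]
180 [(17, 105, 156), (17, 90, 142), (10,
[... 476 characters left out ...]
7, 97, 105), (18, 36, 92), (23, 19, 105), (25, 15, 102), (40, 8, 91), (0, 6, 87), (105, 6, 87), (105, 12, 87)]
185 [(17, 96, 98), (19, 31, 90), (25, 25, 111), (27, 23, 111), (23, 21, 107), (26, 18, 102), (30, 9, 89), (110, 9, 82)]
186 [(15, 92, 97), (19, 24, 85), (23, 22, 104), (24, 23, 109), (22, 25, 114), (24, 23, 112), (23, 21, 97), (120, 6, 79)]
187 [(17, 92, 91), (23, 14, 73), (15, 12, 87), (24, 13, 95), (23, 22, 103), (24, 23, 110), (23, 22, 91), (113, 14, 71)]
188 [(17, 92, 89), (30, 8, 67), (120, 4, 72), (60, 3, 76), (15, 6, 82), (24, 14, 91), (23, 14, 73), (120, 12, 63)]
189 [(17, 93, 90), (30, 4, 67), (120, 7, 71), (120, 11, 71), (120, 4, 71), (0, 0, 70), (0, 0, 56), (110, 13, 61)]
```

Target mouth azimuth is about 71.5° and it now points at about -8°. The axis is at (0.545, -0.306), and the flange fit, the bar and the radii agree. First I move above the vane.

```bash
cat >> h.py <<'E'
def need(p,ry=None,Rt=None):
    """shift (mm, tool axes) and turn (deg rotvec, tool axes) from measured pose; ry: azimuth of tool y for tool-down"""
    s=readout.get_state();Rc=R.from_rotvec(s['tcp_rot'])
    if ry is not None:
        a=np.radians(ry);y=np.array([np.cos(a),np.sin(a),0]);z=np.array([0,0,-1.]);Rt=np.c_[np.cross(y,z),y,z]
    print('shift',(Rc.inv().apply(np.array(p)-s['ee_pos'])*1e3).round(1))
    if Rt is not None:
        T=R.from_matrix(Rt);print('turn',np.degrees((Rc.inv()*T).as_rotvec()).round(1),'shift after turn',(T.inv().apply(np.array(p)-s['ee_pos'])*1e3).round(1))
    print('t',s['time'],'p',s['ee_pos'].round(4),'q',s['q'].round(2),'F',s['contact_force'].round(1),'w',round(s['width'],3),'g',round(s['grasp_force'],1))
E
python3 -m handwheel '[{"translation":[50,-20,0],"angular":[0,0,0],"gripper":60},{"translation":[50,-20,0],"angular":[0,0,0],"gripper":60},{"translation":[50,-20,0],"angular":[0,0,0],"gripper":60},{"translation":[50,-20,0],"angular":[0,0,0],"gripper":60},{"translation":[50,-20,0],"angular":[0,0,0],"gripper":60}]' 40
python3 -m handwheel '[{"translation":[50,-10,0],"angular":[0,0,0],"gripper":60},{"translation":[50,-5,0],"angular":[0,0,8],"gripper":60},{"translation":[0,0,0],"angular":[0,0,8],"gripper":60},{"translation":[0,0,0],"angular":[0,0,8],"gripper":60},{"translation":[0,0,0],"angular":[0,0,9],"gripper":60}]'
python3 -c "
from h import *
need([.545,-.306,.200],ry=-98)"
```

```text
time: 0.92
ee_pos: [0.4516, -0.3664, 0.2314]
tcp_rot: [3.065, 0.688, 0.0]
contact_force: [-0.3, -1.0, 0.4]
width: 0.7
grasp_force: 0.0
time: 1.55
ee_pos: [0.5345, -0.3112, 0.2312]
tcp_rot: [-3.134, 0.218, 0.0]
contact_force: [-0.5, 0.2, -0.1]
width: 0.7
grasp_force: 0.0
shift [ 9.7 -6.6 31.2]
turn [-0.  0.  0.] shift after turn [ 9.7 -6.6 31.2]
t 1.55 p [ 0.5345 -0.3112  0.2312] q [ 0.44  0.68  0.01  1.59 -0.01  0.87 -1.25] F [-0.5  0.2 -0.1] w 0.7 g 0.0
```

```bash
python3 -m handwheel '[{"translation":[10,-7,30],"angular":[0,0,0],"gripper":50},{"translation":[0,0,30],"angular":[0,0,0],"gripper":50},{"translation":[0,0,18],"angular":[0,0,0],"gripper":50},{"translation":[0,0,0],"angular":[0,0,0],"gripper":4},{"translation":[0,0,0],"angular":[0,0,0],"gripper":4}]' 60
python3 -m handwheel '[{"translation":[0,0,0],"angular":[0,0,0],"gripper":4},{"translation":[0,0,0],"angular":[0,0,0],"gripper":4},{"translation":[0,0,0],"angular":[0,0,0],"gripper":4}]'
python3 -c "
from h import *
need([.545,-.306,.152],ry=-98)"
```

```text
time: 2.17
ee_pos: [0.5459, -0.3061, 0.1541]
tcp_rot: [3.134, -0.211, 0.002]
contact_force: [0.7, -0.2, 0.5]
width: 0.159
grasp_force: 0.0
time: 2.55
ee_pos: [0.546, -0.3059, 0.1544]
tcp_rot: [3.134, -0.21, 0.003]
contact_force: [-1.9, 2.0, 6.4]
width: 0.102
grasp_force: 61.0
shift [-0.9  0.3  2.4]
turn [ 0.  -0.1  0.3] shift after turn [-0.9  0.3  2.4]
t 2.55 p [ 0.546  -0.3059  0.1544] q [ 0.43  0.78  0.01  1.64 -0.01  0.72 -1.26] F [-1.9  2.   6.4] w 0.102 g 61.0
```

```bash
for i in 1 2; do python3 -m handwheel '[{"translation":[0,0,0],"angular":[0,0,-8],"gripper":4},{"translation":[0,0,0],"angular":[0,0,-8],"gripper":4},{"translation":[0,0,0],"angular":[0,0,-8],"gripper":4},{"translation":[0,0,0],"angular":[0,0,-8],"gripper":4},{"translation":[0,0,0],"angular":[0,0,-8],"gripper":4}]' | tail -5; done
python3 -m handwheel '[{"translation":[0,0,0],"angular":[0,0,0],"gripper":4},{"translation":[0,0,0],"angular":[0,0,0],"gripper":4}]'
python3 -c "
from h import *
need([.545,-.306,.152],ry=-18.5)
d=shot('top','top1.png');cv2.imwrite('pics/c4.png',cv2.resize(d['color'][130:250,350:450],None,fx=5,fy=5,interpolation=cv2.INTER_CUBIC))"
```

```text
ee_pos: [0.5463, -0.3074, 0.1544]
tcp_rot: [3.013, 0.878, 0.004]
contact_force: [0.9, -1.3, 2.8]
width: 0.101
grasp_force: 60.9
ee_pos: [0.5476, -0.3084, 0.1544]
tcp_rot: [2.529, 1.852, 0.004]
contact_force: [3.9, -4.1, 0.3]
width: 0.098
grasp_force: 60.5
time: 4.05
ee_pos: [0.5476, -0.3084, 0.1544]
tcp_rot: [2.532, 1.848, 0.004]
contact_force: [4.2, -3.7, 0.4]
width: 0.104
grasp_force: 60.5
shift [ 1.5 -3.2  2.4]
turn [0.4 0.1 0.7] shift after turn [ 1.5 -3.3  2.4]
t 4.05 p [ 0.5476 -0.3084  0.1544] q [ 0.65  0.8  -0.39  1.63  0.4   0.78 -0.22] F [ 4.2 -3.7  0.4] w 0.104 g 60.5
```

View pics/c4.png

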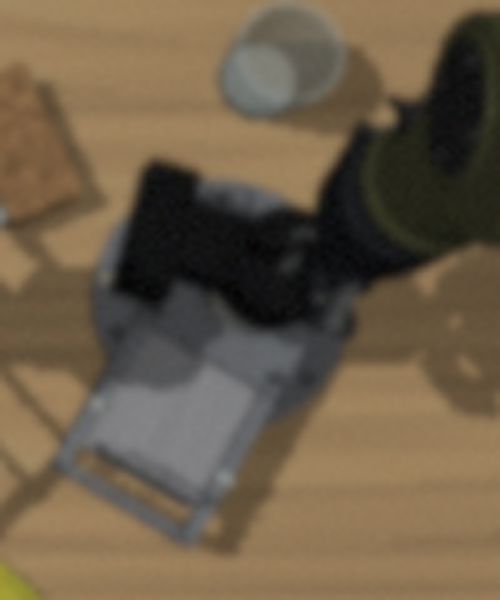

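Mouth now covers the flange tape, at azimuth 72°. Release, rise and check the mouth with the arm out of view.

```bash
python3 -m handwheel '[{"translation":[0,0,0],"angular":[0,0,0],"gripper":50},{"translation":[0,0,0],"angular":[0,0,0],"gripper":50},{"translation":[0,0,0],"angular":[0,0,0],"gripper":50},{"translation":[0,0,-60],"angular":[0,0,0],"gripper":50},{"translation":[0,0,-60],"angular":[0,0,0],"gripper":50}]'
python3 -m handwheel '[{"translation":[0,0,-60],"angular":[0,0,0],"gripper":20},{"translation":[0,0,-50],"angular":[0,0,0],"gripper":0},{"translation":[0,0,-50],"angular":[0,0,0],"gripper":0},{"translation":[0,0,0],"angular":[0,0,0],"gripper":0},{"translation":[0,0,0],"angular":[0,0,0],"gripper":0}]'
python3 - <<'E'
from h import *
need([.35,-.1,.43])
d=shot('side','side1.png')
o,x,y,L=rackframe(shot('top'))
# target orientation: pitch 25 down along rack x; two rolls
for sg in(1,-1):
  p=np.radians(25);z=np.cos(p)*x-np.array([0,0,np.sin(p)]);yy=sg*y;Rt=np.c_[np.cross(yy,z),yy,z]
  print(sg,Rt.round(2).tolist());need([.35,-.1,.43],Rt=Rt)
s=readout.get_state();print(R.from_rotvec(s['tcp_rot']).as_matrix().round(2))
E
```

```text
time: 4.72
ee_pos: [0.5447, -0.3055, 0.274]
tcp_rot: [-2.535, -1.853, 0.001]
contact_force: [-0.5, -0.7, 0.1]
width: 0.586
grasp_force: 0.0
time: 5.35
ee_pos: [0.5448, -0.3056, 0.4325]
tcp_rot: [-2.535, -1.853, 0.002]
contact_force: [0.6, -0.5, -1.2]
width: 0.001
grasp_force: 0.0
shift [ 136.7 -248.     2.8]
t 5.35 p [ 0.5448 -0.3056  0.4325] q [ 0.68  0.56 -0.47  1.22  0.24  1.42 -0.07] F [ 0.6 -0.5 -1.2] w 0.001 g 0.0
1 [[-0.27, 0.77, 0.58], [0.33, 0.64, -0.7], [-0.91, 0.0, -0.42]]
shift [ 136.9 -247.7    2.4]
turn [-32.5 -59.4 -50.7] shift after turn [ 120.7  -19.  -255.3]
t 5.45 p [ 0.5445 -0.3056  0.4315] q [ 0.68  0.56 -0.47  1.22  0.24  1.42 -0.07] F [ 0.2  0.2 -0.2] w -0.001 g 0.0
-1 [[0.27, -0.77, 0.58], [-0.33, -0.64, -0.7], [0.91, -0.0, -0.42]]
shift [ 136.9 -247.7    2.4]
turn [-68.4  37.4 107.1] shift after turn [-120.7   19.  -255.3]
t 5.45 p [ 0.5445 -0.3056  0.4315] q [ 0.68  0.56 -0.47  1.22  0.24  1.42 -0.07] F [ 0.2  0.2 -0.2] w -0.001 g 0.0
[[ 0.3   0.95 -0.  ]
 [ 0.95 -0.3   0.  ]
 [ 0.   -0.   -1.  ]]
```

```bash
python3 -m handwheel '[{"translation":[27,-50,0],"angular":[0,0,0],"gripper":0},{"translation":[27,-50,0],"angular":[0,0,0],"gripper":0},{"translation":[27,-50,0],"angular":[0,0,0],"gripper":0},{"translation":[27,-50,0],"angular":[0,0,0],"gripper":0},{"translation":[27,-50,0],"angular":[0,0,0],"gripper":0}]'|head -2
python3 -m handwheel '[{"translation":[58,-16,0],"angular":[0,0,0],"gripper":0},{"translation":[58,-16,0],"angular":[0,0,0],"gripper":0},{"translation":[58,-16,0],"angular":[0,0,0],"gripper":0},{"translation":[58,-16,0],"angular":[0,0,0],"gripper":0},{"translation":[58,-16,0],"angular":[0,0,0],"gripper":0}]'|head -2
python3 -m handwheel '[{"translation":[50,8,0],"angular":[0,0,0],"gripper":0},{"translation":[50,8,0],"angular":[0,0,0],"gripper":0},{"translation":[50,8,0],"angular":[0,0,0],"gripper":0},{"translation":[50,8,0],"angular":[0,0,0],"gripper":0},{"translation":[0,0,0],"angular":[0,0,0],"gripper":0}]'
cat >> h.py <<'E'
O=np.array([.54986,.17195,0]);XR=np.array([.63668,-.77113,0]);YR=np.array([.77113,.63668,0])
def rk(x,y,z):return O+x*XR+y*YR+np.array([0,0,z])
def rot(pitch,sg=1,yaw=0):
    p=np.radians(pitch);Rz=R.from_rotvec([0,0,np.radians(yaw)])
    x=Rz.apply(XR);y=Rz.apply(YR);z=np.cos(p)*x-np.array([0,0,np.sin(p)]);return np.c_[np.cross(sg*y,z),sg*y,z]
def rp():
    s=readout.get_state();v=s['ee_pos']-O;z=R.from_rotvec(s['tcp_rot']).as_matrix()[:,2]
    print('rack pos',(v@XR).round(4),(v@YR).round(4),v[2].round(4),'pitch',np.degrees(np.arcsin(-z[2])).round(1),'yaw',np.degrees(np.arctan2(z@YR,z@XR)).round(1))
E
python3 -c "
from h import *
rp();need(rk(-.22,.091,.2),Rt=rot(25))"
python3 -c "
from h import *
d=shot('top','top2.png');a=cv2.resize(d['color'][130:250,350:450],None,fx=4,fy=4,interpolation=cv2.INTER_CUBIC)
s=cv2.resize(cv2.imread('pics/side1.png')[125:185,280:340],None,fx=6.6,fy=6.6,interpolation=cv2.INTER_CUBIC)
o=np.zeros((480,800,3),np.uint8);o[:,:400]=a;o[:396,400:796]=s;cv2.imwrite('pics/c5.png',o)"
```

```text
time: 6.08
ee_pos: [0.346, -0.0999, 0.4322]
time: 6.7
ee_pos: [0.3596, 0.2004, 0.4324]
time: 7.32
ee_pos: [0.4509, 0.3828, 0.4303]
tcp_rot: [-2.532, -1.856, 0.006]
contact_force: [-0.1, 0.5, -1.0]
width: -0.001
grasp_force: 0.0
rack pos -0.2256 0.0579 0.4303 pitch 89.7 yaw -123.7
shift [ 25.1  23.7 230.2]
turn [-32.5 -59.3 -50.4] shift after turn [206.4  33.1 102.4]
t 7.325 p [0.4509 0.3828 0.4303] q [-0.36  0.56 -0.79  1.32  0.39  1.42 -1.44] F [-0.1  0.5 -1. ] w -0.001 g 0.0
```

View pics/c5.png

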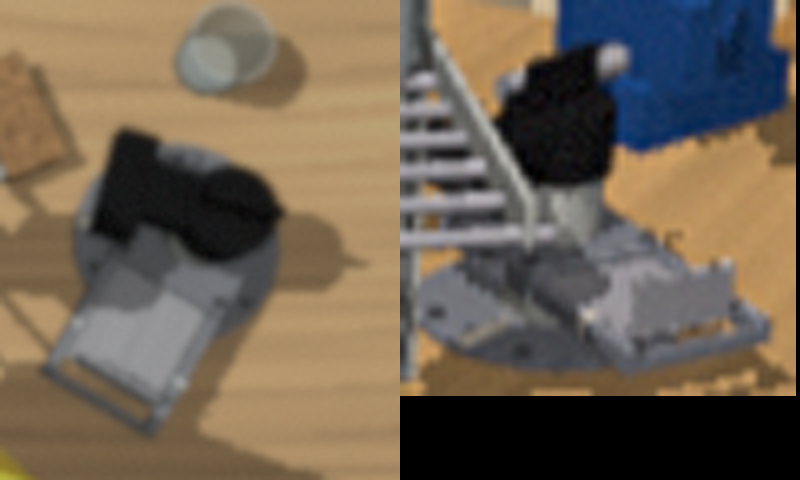

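Nozzle mouth edge measures about 71–72°, in line with the tape. Now pitch the tool.

```bash
python3 -m handwheel '[{"translation":[0,0,0],"angular":[-3.6,-6.6,-5.6],"gripper":0},{"translation":[0,0,0],"angular":[-3.6,-6.6,-5.6],"gripper":0},{"translation":[0,0,0],"angular":[-3.6,-6.6,-5.6],"gripper":0},{"translation":[0,0,0],"angular":[-3.6,-6.6,-5.6],"gripper":0},{"translation":[0,0,0],"angular":[-3.6,-6.6,-5.6],"gripper":0}]'|head -2
python3 -m handwheel '[{"translation":[0,0,0],"angular":[-3.6,-6.6,-5.6],"gripper":0},{"translation":[0,0,0],"angular":[-3.6,-6.6,-5.6],"gripper":0},{"translation":[0,0,0],"angular":[-3.6,-6.6,-5.6],"gripper":0},{"translation":[0,0,0],"angular":[-3.6,-6.6,-5.6],"gripper":0},{"translation":[0,0,0],"angular":[0,0,0],"gripper":0}]'|head -2
python3 -c "
from h import *
rp();need(rk(-.22,.091,.15),Rt=rot(25))"
```

```text
time: 8.0
ee_pos: [0.4515, 0.3789, 0.4336]
time: 8.62
ee_pos: [0.4504, 0.3796, 0.4321]
rack pos -0.2234 0.0555 0.4321 pitch 24.7 yaw -0.2
shift [254.8  35.9 121.1]
turn [-0.1  0.3  0. ] shift after turn [254.3  35.5 122.3]
t 8.625 p [0.4504 0.3796 0.4321] q [-0.95  0.79 -0.59  1.41  1.11  2.03 -0.94] F [-0.4 -0.2 -0.2] w 0.0 g 0.0
```

```bash
python3 -m handwheel '[{"translation":[50,10,25],"angular":[0,0,0],"gripper":0},{"translation":[50,10,25],"angular":[0,0,0],"gripper":0},{"translation":[50,10,25],"angular":[0,0,0],"gripper":0},{"translation":[50,6,23],"angular":[0,0,0],"gripper":0},{"translation":[0,0,0],"angular":[0,0,0],"gripper":0}]'
python3 -c "
from h import *
rp();need(rk(-.16,.091,.05),Rt=rot(25))"
```

```text
time: 9.25
ee_pos: [0.4836, 0.397, 0.208]
tcp_rot: [0.88, 1.85, -0.566]
contact_force: [0.2, -0.7, 0.5]
width: -0.003
grasp_force: 0.0
rack pos -0.2157 0.0922 0.208 pitch 24.7 yaw -0.6
shift [120.2  -0.4 116.7]
turn [-0.5  0.3 -0.1] shift after turn [119.7  -1.2 117.3]
t 9.25 p [0.4836 0.397  0.208 ] q [-0.94  1.11 -0.54  1.43  1.18  1.85 -1.19] F [ 0.2 -0.7  0.5] w -0.003 g 0.0
```

```bash
python3 -m handwheel '[{"translation":[40,0,30],"angular":[0,0,0],"gripper":0},{"translation":[40,0,30],"angular":[0,0,0],"gripper":0},{"translation":[40,0,30],"angular":[0,0,0],"gripper":0},{"translation":[12,0,15],"angular":[0,0,0],"gripper":0},{"translation":[0,0,0],"angular":[0,0,0],"gripper":0}]'
python3 -c "
from h import *
rp();need(rk(-.10,.091,.025),Rt=rot(25))
d=shot('side','s2.png');cv2.imwrite('pics/c6.png',cv2.resize(d['color'][130:290,150:350],None,fx=4,fy=3.75,interpolation=cv2.INTER_CUBIC))
shot('top','t2.png')"
```

```text
time: 9.88
ee_pos: [0.5096, 0.3686, 0.0488]
tcp_rot: [0.883, 1.848, -0.558]
contact_force: [-0.3, 0.7, 0.5]
width: 0.002
grasp_force: 0.0
rack pos -0.1773 0.0941 0.0488 pitch 24.8 yaw -0.3
shift [-10.8  -2.7  80.1]
turn [-0.3  0.2 -0.4] shift after turn [-11.1  -3.1  80.1]
t 9.875 p [0.5096 0.3686 0.0488] q [-0.91  1.33 -0.49  1.42  1.29  1.72 -1.33] F [-0.3  0.7  0.5] w 0.002 g 0.0
```

View pics/c6.png

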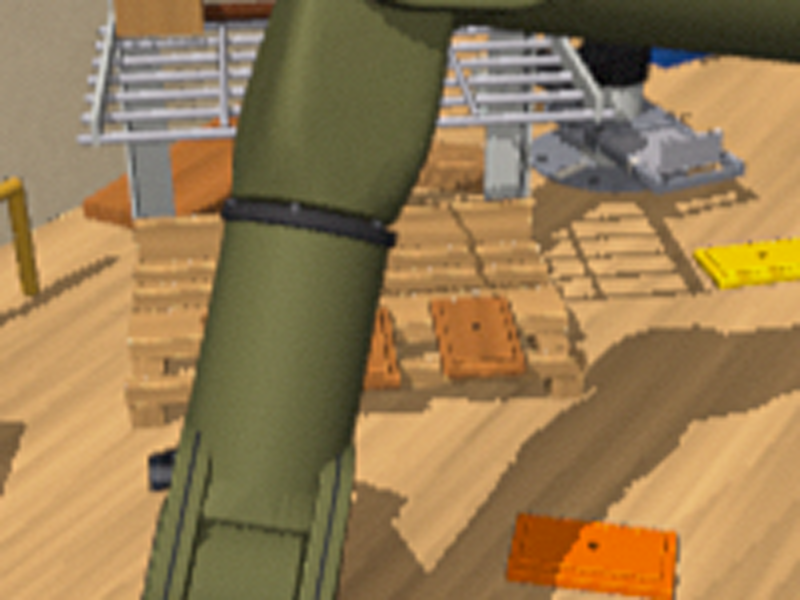

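```bash
python3 -m handwheel '[{"translation":[22,-3,10],"angular":[0,0,0],"gripper":0},{"translation":[-8,0,18],"angular":[0,0,0],"gripper":0},{"translation":[-8,0,18],"angular":[0,0,0],"gripper":0},{"translation":[-8,0,17],"angular":[0,0,0],"gripper":0},{"translation":[-8,0,17],"angular":[0,0,0],"gripper":0}]'
python3 -c "
from h import *
rp();need(rk(-.10,.091,.025),Rt=rot(25))
d=shot('top','t3.png');cv2.imwrite('pics/c7.png',cv2.resize(d['color'][100:300,180:380],None,fx=3,fy=3,interpolation=cv2.INTER_CUBIC))
"
```

```text
time: 10.6
ee_pos: [0.5561, 0.3061, 0.0228]
tcp_rot: [0.88, 1.85, -0.559]
contact_force: [1.0, 0.6, -0.4]
width: 0.003
grasp_force: 0.0
rack pos -0.0995 0.0902 0.0228 pitch 24.8 yaw -0.2
shift [-1.7  0.8 -1.4]
turn [-0.2  0.2 -0.3] shift after turn [-1.7  0.8 -1.4]
t 10.6 p [0.5561 0.3061 0.0228] q [-0.81  1.35 -0.45  1.5   1.37  1.63 -1.37] F [ 1.   0.6 -0.4] w 0.003 g 0.0
```

View pics/c7.png

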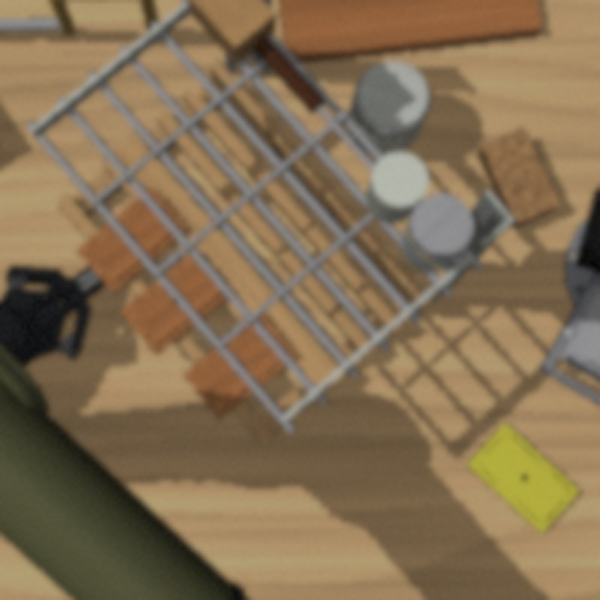

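Finger tip is under the near end of the left front and the arm is clear of the shelf. Lift in an arc about the far end.

```bash
python3 -m handwheel '[{"translation":[-8,4,-3],"angular":[0,0,0],"gripper":0},{"translation":[-12,0,-4],"angular":[0,0,0],"gripper":0},{"translation":[-12,0,-4],"angular":[0,0,0],"gripper":0},{"translation":[-12,0,-1],"angular":[0,0,0],"gripper":0},{"translation":[-12,0,0],"angular":[0,0,0],"gripper":0}]'
python3 -m handwheel '[{"translation":[-12,0,3],"angular":[0,0,0],"gripper":0},{"translation":[-12,0,3],"angular":[0,0,0],"gripper":0},{"translation":[-10,0,8],"angular":[0,0,0],"gripper":0},{"translation":[-9,0,8],"angular":[0,0,0],"gripper":0},{"translation":[0,0,0],"angular":[0,0,0],"gripper":0}]'
python3 -c "
from h import *
rp()
d=shot('side','s4.png');e=shot('top','t4.png');cv2.imwrite('pics/c8.png',np.hstack([cv2.resize(d['color'][150:270,150:300],None,fx=2.66,fy=2.66),cv2.resize(e['color'][110:230,170:320],None,fx=2.66,fy=2.66,interpolation=cv2.INTER_CUBIC)]))
"
```

```text
time: 11.28
ee_pos: [0.5658, 0.3005, 0.0792]
tcp_rot: [0.879, 1.851, -0.557]
contact_force: [-0.4, 0.8, -0.1]
width: 0.001
grasp_force: 0.2
time: 11.9
ee_pos: [0.5906, 0.2692, 0.1085]
tcp_rot: [0.881, 1.849, -0.56]
contact_force: [0.0, -0.6, -0.2]
width: -0.001
grasp_force: 0.1
rack pos -0.0491 0.0934 0.1085 pitch 24.7 yaw -0.3
```

View pics/c8.png

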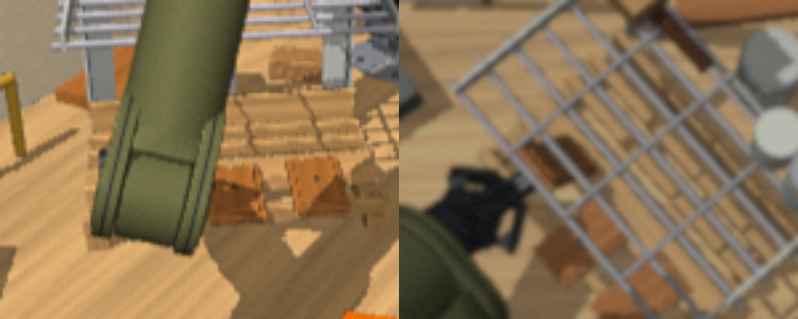

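The top view at (565,170) in the crop shows the left front tipped up by about 60°. Push it over.

```bash
python3 -m handwheel '[{"translation":[-7,0,9],"angular":[0,0,0],"gripper":0},{"translation":[-7,0,9],"angular":[0,0,0],"gripper":0},{"translation":[-5,0,10],"angular":[0,0,0],"gripper":0},{"translation":[-5,0,10],"angular":[0,0,0],"gripper":0},{"translation":[-3,0,7],"angular":[0,0,0],"gripper":0}]'
python3 -m handwheel '[{"translation":[-2,0,7],"angular":[0,0,0],"gripper":0},{"translation":[-1,0,7],"angular":[0,0,0],"gripper":0},{"translation":[-1,0,7],"angular":[0,0,0],"gripper":0},{"translation":[0,0,0],"angular":[0,0,0],"gripper":0},{"translation":[0,0,0],"angular":[0,0,0],"gripper":0}]'
python3 -c "
from h import *
rp()
e=shot('top','t5.png');cv2.imwrite('pics/c9.png',cv2.resize(e['color'][110:250,170:330],None,fx=3.5,fy=3.5,interpolation=cv2.INTER_CUBIC))
"
```

```text
time: 12.62
ee_pos: [0.6234, 0.2294, 0.1137]
tcp_rot: [0.88, 1.85, -0.559]
contact_force: [-0.0, -0.1, -0.7]
width: 0.0
grasp_force: 0.0
time: 13.25
ee_pos: [0.6357, 0.2147, 0.1083]
tcp_rot: [0.879, 1.851, -0.558]
contact_force: [-1.3, -1.0, -0.0]
width: -0.001
grasp_force: 0.0
rack pos 0.0217 0.0934 0.1083 pitch 24.9 yaw -0.2
```

View pics/c9.png

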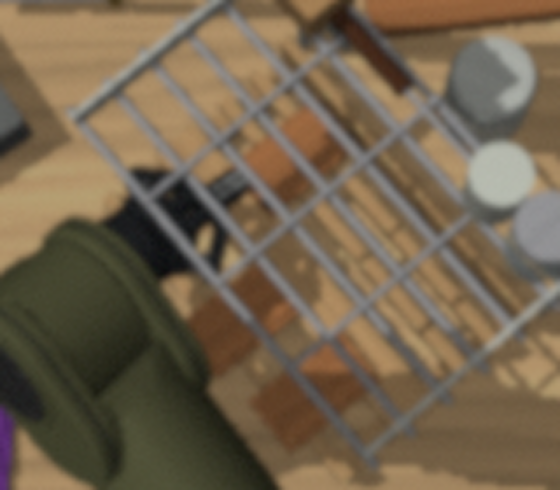

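Left front now lies over on the back slats. Retreat and go to the middle one.

```bash
python3 -m handwheel '[{"translation":[22,0,-48],"angular":[0,0,0],"gripper":0},{"translation":[22,0,-48],"angular":[0,0,0],"gripper":0},{"translation":[22,0,-48],"angular":[0,0,0],"gripper":0},{"translation":[22,0,-48],"angular":[0,0,0],"gripper":0},{"translation":[0,-43,0],"angular":[0,0,0],"gripper":0}]'|head -2
python3 -m handwheel '[{"translation":[0,-43,0],"angular":[0,0,0],"gripper":0},{"translation":[39,0,18],"angular":[0,0,0],"gripper":0},{"translation":[39,0,18],"angular":[0,0,0],"gripper":0},{"translation":[0,0,0],"angular":[0,0,0],"gripper":0}]'|head -2
python3 - <<'E'
from h import *
rp();need(rk(-.103,.008,.024),Rt=rot(25))
t=shot('top','t6.png')
E
```

```text
time: 13.92
ee_pos: [0.4657, 0.3568, 0.1078]
time: 14.42
ee_pos: [0.4349, 0.3226, 0.021]
rack pos -0.1894 0.0072 0.021 pitch 24.7 yaw -0.3
shift [-38.9   1.1  77.2]
turn [-0.3  0.3 -0. ] shift after turn [-39.2   0.8  77. ]
t 14.425 p [0.4349 0.3226 0.021 ] q [-0.95  1.35 -0.51  1.64  1.23  1.67 -1.58] F [-0.9  0.9 -0.4] w -0.0 g 0.0
```

```bash
cat >> h.py <<'E'
def find(name='top',z=.056,img=None):
    d=shot(name) if img is None else img
    hsv=cv2.cvtColor(d['color'],cv2.COLOR_BGR2HSV)
    m=cv2.inRange(hsv,(7,120,60),(14,255,255))
    m=cv2.morphologyEx(m,cv2.MORPH_CLOSE,np.ones((7,7),np.uint8))
    n,lab,st,c=cv2.connectedComponentsWithStats(m)
    for i in range(1,n):
        p=onz(d,*c[i],z)-O
        if st[i,4]>60 and abs(p@XR)<.2 and abs(p@YR)<.25:
            cn=cv2.findContours((lab==i).astype(np.uint8),0,2)[0][0];r=cv2.boxPoints(cv2.minAreaRect(cn))
            print(name,st[i,4],'c',(p@XR).round(3),(p@YR).round(3),[tuple((float((onz(d,*b,z)-O)@a)*1e3).__round__() for a in(XR,YR)) for b in r])
E
python3 -c "
from h import *
find('top');find('side')"
```

```text
top 456 c 0.074 0.089 [(25, 121), (119, 121), (117, 56), (23, 57)]
top 534 c -0.065 0.004 [(-112, 38), (-16, 36), (-19, -30), (-114, -28)]
top 576 c -0.054 -0.096 [(-104, -60), (5, -66), (0, -132), (-108, -125)]
side 929 c 0.194 0.1 [(460, 156), (447, 44), (2, 62), (12, 147)]
side 186 c -0.075 -0.109 [(-7, -104), (-6, -138), (-128, -120), (-128, -89)]
```

```bash
python3 -m handwheel '[{"translation":[-10,-1,20],"angular":[0,0,0],"gripper":0},{"translation":[-10,-1,20],"angular":[0,0,0],"gripper":0},{"translation":[-10,-1,20],"angular":[0,0,0],"gripper":0},{"translation":[-9,-1,20],"angular":[0,0,0],"gripper":0},{"translation":[0,0,0],"angular":[0,0,0],"gripper":0}]'
python3 -c "
from h import *
rp();find('top')"
```

```text
time: 15.2
ee_pos: [0.4904, 0.2494, 0.0253]
tcp_rot: [0.881, 1.848, -0.562]
contact_force: [-0.9, 0.4, -0.2]
width: -0.0
grasp_force: 0.0
rack pos -0.0976 0.0035 0.0253 pitch 24.7 yaw -0.4
top 462 c 0.073 0.09 [(24, 122), (119, 122), (117, 57), (22, 58)]
top 581 c -0.05 0.003 [(-103, 35), (7, 34), (5, -31), (-104, -30)]
top 559 c -0.055 -0.096 [(-105, -61), (4, -64), (2, -129), (-107, -126)]
```

```bash
python3 -m handwheel '[{"translation":[-8,0,-3],"angular":[0,0,0],"gripper":0},{"translation":[-12,0,-4],"angular":[0,0,0],"gripper":0},{"translation":[-12,0,-3],"angular":[0,0,0],"gripper":0},{"translation":[-12,0,-1],"angular":[0,0,0],"gripper":0},{"translation":[-12,0,0],"angular":[0,0,0],"gripper":0}]'|sed -n '2p;4p'
python3 -m handwheel '[{"translation":[-12,0,3],"angular":[0,0,0],"gripper":0},{"translation":[-12,0,4],"angular":[0,0,0],"gripper":0},{"translation":[-10,0,8],"angular":[0,0,0],"gripper":0},{"translation":[-8,0,8],"angular":[0,0,0],"gripper":0},{"translation":[0,0,0],"angular":[0,0,0],"gripper":0}]'|sed -n '2p;4p'
python3 -c "
from h import *
rp();find('top');find('top',.1)"
```

```text
ee_pos: [0.4976, 0.2416, 0.0812]
contact_force: [0.1, -0.7, 0.5]
ee_pos: [0.5224, 0.2104, 0.109]
contact_force: [-0.4, 0.7, -0.5]
rack pos -0.0472 0.0033 0.109 pitch 24.8 yaw -0.3
top 476 c 0.072 0.09 [(24, 121), (119, 122), (118, 57), (23, 56)]
top 271 c -0.016 0.007 [(-46, 35), (18, 32), (14, -26), (-50, -22)]
top 575 c -0.055 -0.097 [(-105, -60), (5, -66), (0, -132), (-109, -125)]
top 439 c 0.069 0.079 [(21, 113), (111, 111), (107, 47), (18, 49)]
top 274 c -0.02 -0.0 [(-49, 27), (11, 26), (9, -32), (-51, -30)]
top 581 c -0.057 -0.101 [(-106, -67), (0, -72), (-3, -133), (-109, -128)]
```

Middle one is tipped up (its footprint has shortened to about 64 mm). Push it over and retreat.

```bash
python3 -m handwheel '[{"translation":[-7,0,9],"angular":[0,0,0],"gripper":0},{"translation":[-7,0,9],"angular":[0,0,0],"gripper":0},{"translation":[-5,0,10],"angular":[0,0,0],"gripper":0},{"translation":[-5,0,10],"angular":[0,0,0],"gripper":0},{"translation":[-3,0,7],"angular":[0,0,0],"gripper":0}]'|sed -n '4p'
python3 -m handwheel '[{"translation":[-2,0,7],"angular":[0,0,0],"gripper":0},{"translation":[-1,0,7],"angular":[0,0,0],"gripper":0},{"translation":[-1,0,8],"angular":[0,0,0],"gripper":0},{"translation":[0,0,6],"angular":[0,0,0],"gripper":0},{"translation":[0,0,0],"angular":[0,0,0],"gripper":0}]'|sed -n '4p'
python3 -m handwheel '[{"translation":[0,0,0],"angular":[0,0,0],"gripper":0},{"translation":[22,0,-49],"angular":[0,0,0],"gripper":0},{"translation":[22,0,-49],"angular":[0,0,0],"gripper":0},{"translation":[22,0,-49],"angular":[0,0,0],"gripper":0},{"translation":[22,0,-49],"angular":[0,0,0],"gripper":0}]'|head -2
python3 -c "
from h import *
rp();find('top');need(rk(-.19,-.093,.05),Rt=rot(25))"
```

```text
contact_force: [-0.7, 0.7, 0.0]
contact_force: [0.2, 0.1, -0.3]
time: 18.48
ee_pos: [0.4345, 0.3184, 0.1087]
rack pos -0.1863 0.0043 0.1087 pitch 24.8 yaw -0.2
top 1005 c 0.082 0.044 [(14, 112), (114, 138), (150, -25), (51, -49)]
top 566 c -0.054 -0.097 [(-104, -61), (5, -68), (0, -132), (-108, -125)]
shift [ 48.4 -97.9  29.3]
turn [ 0.3 -0.5 -0.1] shift after turn [ 48.8 -97.7  29.3]
t 18.525 p [0.4287 0.3261 0.1066] q [-0.95  1.2  -0.55  1.72  1.17  1.7  -1.53] F [-4.1  5.8 -0.7] w -0.0 g 0.0
```

```bash
python3 -m handwheel '[{"translation":[0,-49,0],"angular":[0,0,0],"gripper":0},{"translation":[0,-49,0],"angular":[0,0,0],"gripper":0},{"translation":[38,0,17],"angular":[0,0,0],"gripper":0},{"translation":[38,0,17],"angular":[0,0,0],"gripper":0},{"translation":[0,0,0],"angular":[0,0,0],"gripper":0}]'
python3 -c "
from h import *
rp();find('top');need(rk(-.097,-.094,.025),Rt=rot(25))
e=shot('top','t7.png');cv2.imwrite('pics/c10.png',cv2.resize(e['color'][110:280,170:330],None,fx=3.5,fy=3.5,interpolation=cv2.INTER_CUBIC))"
```

```text
time: 19.15
ee_pos: [0.359, 0.2549, 0.0236]
tcp_rot: [0.877, 1.851, -0.562]
contact_force: [-0.7, -0.3, 1.5]
width: -0.003
grasp_force: 0.0
rack pos -0.1854 -0.0944 0.0236 pitch 24.7 yaw -0.3
top 1002 c 0.083 0.043 [(20, 115), (119, 136), (147, -26), (49, -46)]
top 564 c -0.054 -0.097 [(-102, -59), (6, -69), (0, -133), (-107, -124)]
shift [-36.9   0.3  80.5]
turn [-0.2  0.3 -0.2] shift after turn [-37.3  -0.1  80.4]
t 19.2 p [0.3593 0.2553 0.0252] q [-1.    1.34 -0.54  1.92  1.16  1.59 -1.86] F [ 0.2 -0.2  0.8] w 0.002 g 0.0
```

View pics/c10.png

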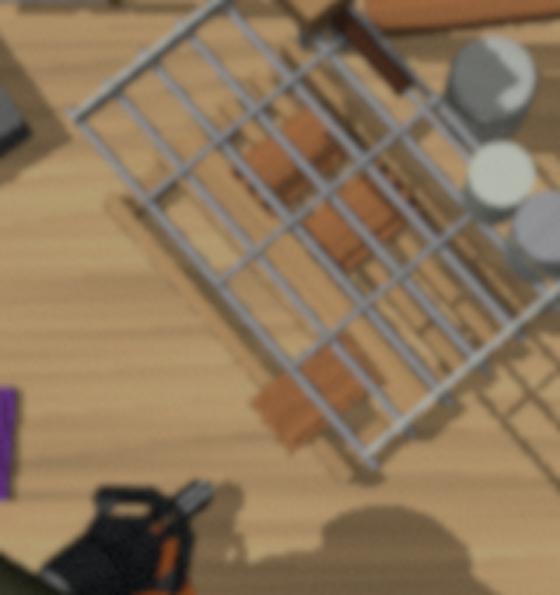

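Left and middle fronts both lie over on the back slats. Now the right one.

```bash
python3 -m handwheel '[{"translation":[-9,0,20],"angular":[0,0,0],"gripper":0},{"translation":[-9,0,20],"angular":[0,0,0],"gripper":0},{"translation":[-9,0,20],"angular":[0,0,0],"gripper":0},{"translation":[-9,0,20],"angular":[0,0,0],"gripper":0},{"translation":[0,0,0],"angular":[0,0,0],"gripper":0}]'|sed -n '2p;4p'
python3 -c "
from h import *
rp()"
python3 -m handwheel '[{"translation":[-8,0,-3],"angular":[0,0,0],"gripper":0},{"translation":[-12,0,-4],"angular":[0,0,0],"gripper":0},{"translation":[-12,0,-3],"angular":[0,0,0],"gripper":0},{"translation":[-12,0,-1],"angular":[0,0,0],"gripper":0},{"translation":[-12,0,0],"angular":[0,0,0],"gripper":0}]'|sed -n '2p;4p'
python3 -m handwheel '[{"translation":[-12,0,3],"angular":[0,0,0],"gripper":0},{"translation":[-12,0,4],"angular":[0,0,0],"gripper":0},{"translation":[-10,0,8],"angular":[0,0,0],"gripper":0},{"translation":[-8,0,8],"angular":[0,0,0],"gripper":0},{"translation":[0,0,0],"angular":[0,0,0],"gripper":0}]'|sed -n '2p;4p'
python3 -c "
from h import *
rp();find('top')"
```

```text
ee_pos: [0.4162, 0.1853, 0.0247]
contact_force: [-0.9, 1.8, 1.1]
rack pos -0.0954 -0.0945 0.0247 pitch 24.7 yaw -0.4
ee_pos: [0.4237, 0.1772, 0.0805]
contact_force: [0.1, -0.1, -0.8]
ee_pos: [0.4483, 0.1461, 0.1084]
contact_force: [-0.2, 0.3, -0.1]
rack pos -0.0447 -0.0948 0.1084 pitch 24.8 yaw -0.3
top 1017 c 0.082 0.044 [(14, 112), (113, 137), (149, -26), (50, -49)]
top 247 c -0.016 -0.097 [(-45, -71), (17, -74), (14, -124), (-48, -120)]
```

```bash
python3 -m handwheel '[{"translation":[-7,0,9],"angular":[0,0,0],"gripper":0},{"translation":[-7,0,9],"angular":[0,0,0],"gripper":0},{"translation":[-5,0,10],"angular":[0,0,0],"gripper":0},{"translation":[-5,0,10],"angular":[0,0,0],"gripper":0},{"translation":[-3,0,7],"angular":[0,0,0],"gripper":0}]'|sed -n '4p'
python3 -m handwheel '[{"translation":[-2,0,7],"angular":[0,0,0],"gripper":0},{"translation":[-1,0,7],"angular":[0,0,0],"gripper":0},{"translation":[-1,0,6],"angular":[0,0,0],"gripper":0},{"translation":[0,0,3],"angular":[0,0,0],"gripper":0},{"translation":[0,0,0],"angular":[0,0,0],"gripper":0}]'|sed -n '4p'
python3 -m handwheel '[{"translation":[0,0,0],"angular":[0,0,0],"gripper":0},{"translation":[22,0,-49],"angular":[0,0,0],"gripper":0},{"translation":[22,0,-49],"angular":[0,0,0],"gripper":0},{"translation":[22,0,-49],"angular":[0,0,0],"gripper":0},{"translation":[22,0,-49],"angular":[0,0,0],"gripper":0}]'|head -2
python3 -c "
from h import *
rp();find('top')"
```

```text
contact_force: [-0.8, 0.3, 0.2]
contact_force: [0.3, 0.7, -0.1]
time: 23.05
ee_pos: [0.3578, 0.2573, 0.1101]
rack pos -0.1881 -0.0938 0.1101 pitch 24.8 yaw -0.2
top 988 c 0.081 0.045 [(14, 112), (114, 138), (149, -21), (50, -45)]
top 483 c 0.09 -0.1 [(44, -70), (141, -71), (138, -131), (42, -130)]
```

All three are over. Rise, then look from the side for flatness.

```bash
python3 -m handwheel '[{"translation":[-48,0,-22],"angular":[0,0,0],"gripper":0},{"translation":[-48,0,-22],"angular":[0,0,0],"gripper":0},{"translation":[-48,0,-22],"angular":[0,0,0],"gripper":0},{"translation":[-48,0,-22],"angular":[0,0,0],"gripper":0},{"translation":[-48,0,-22],"angular":[0,0,0],"gripper":0}]'|head -2
python3 -m handwheel '[{"translation":[-48,0,-22],"angular":[0,0,0],"gripper":0},{"translation":[0,0,0],"angular":[0,0,0],"gripper":0}]'|head -2
python3 -c "
from h import *
rp();need([.36,-.1,.43],ry=57.2);need([.36,-.1,.43],ry=-122.8)"
```

```text
time: 23.72
ee_pos: [0.3591, 0.2542, 0.3759]
time: 23.98
ee_pos: [0.3588, 0.2546, 0.4296]
rack pos -0.1854 -0.0947 0.4296 pitch 25.0 yaw -0.0
shift [-118.5 -223.6  248.5]
turn [ -9.7  64.6 -16.3] shift after turn [-193.1 -297.5   -0.4]
t 23.975 p [0.3588 0.2546 0.4296] q [-0.91  0.61 -0.69  1.87  0.9   1.92 -1.26] F [ 0.8  0.1 -1.1] w 0.0 g 0.0
shift [-118.5 -223.6  248.5]
turn [ 88.3  13.3 138.3] shift after turn [193.1 297.5  -0.4]
t 23.975 p [0.3588 0.2546 0.4296] q [-0.91  0.61 -0.69  1.87  0.9   1.92 -1.26] F [ 0.8  0.1 -1.1] w 0.0 g 0.0
```

```bash
python3 -m handwheel '[{"translation":[0,0,0],"angular":[-1.4,9.2,-2.3],"gripper":0},{"translation":[0,0,0],"angular":[-1.4,9.2,-2.3],"gripper":0},{"translation":[0,0,0],"angular":[-1.4,9.2,-2.3],"gripper":0},{"translation":[0,0,0],"angular":[-1.4,9.2,-2.3],"gripper":0},{"translation":[0,0,0],"angular":[-1.4,9.2,-2.3],"gripper":0}]'|head -2
python3 -m handwheel '[{"translation":[0,0,0],"angular":[-1.4,9.2,-2.3],"gripper":0},{"translation":[0,0,0],"angular":[-1.4,9.2,-2.3],"gripper":0},{"translation":[-32,-50,0],"angular":[0,0,0],"gripper":0},{"translation":[-32,-50,0],"angular":[0,0,0],"gripper":0},{"translation":[-32,-50,0],"angular":[0,0,0],"gripper":0}]'|head -2
python3 -m handwheel '[{"translation":[-32,-50,0],"angular":[0,0,0],"gripper":0},{"translation":[-32,-50,0],"angular":[0,0,0],"gripper":0},{"translation":[-32,-50,0],"angular":[0,0,0],"gripper":0},{"translation":[0,0,0],"angular":[0,0,0],"gripper":0}]'|head -2
python3 - <<'E'
from h import *
s=shot('side','s8.png');t=shot('top','t8.png');find('top',img=t);need([.36,-.2,.3],ry=57.2)
a=cv2.resize(s['color'][125:245,160:295],None,fx=4.4,fy=4.4,interpolation=cv2.INTER_CUBIC)
cv2.imwrite('pics/c11.png',a)
E
```

```text
time: 24.6
ee_pos: [0.3586, 0.2542, 0.4262]
time: 25.22
ee_pos: [0.3575, 0.0738, 0.4266]
time: 25.72
ee_pos: [0.356, -0.1067, 0.4272]
top 1027 c 0.081 0.044 [(14, 113), (114, 139), (150, -25), (51, -49)]
top 484 c 0.089 -0.101 [(44, -70), (141, -71), (139, -132), (42, -131)]
shift [-55.9 -80.1 128.4]
turn [-0.3  0.  -0.2] shift after turn [-55.8 -80.8 128. ]
t 25.825 p [ 0.3569 -0.1019  0.428 ] q [ 1.01  0.19 -1.04  1.88  0.18  1.17  0.91] F [ 0.9  0.3 -0.1] w -0.002 g 0.0
```

View pics/c11.png

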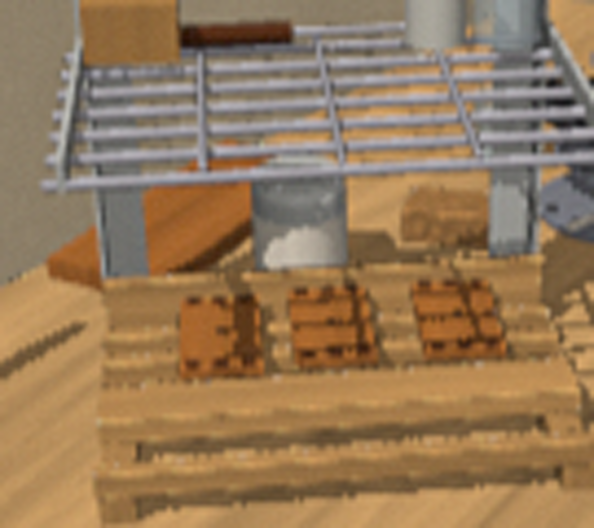

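```bash
python3 - <<'E'
from h import *
s=shot('side')
for n,(u1,v1,u2,v2) in {'L':(222,376,220,294),'M':(336,367,328,284),'R':(462,356,452,280)}.items():
    for z in(.042,.056):
        q=[onz(s,159.6+u/4.4,124.6+v/4.4,z)-O for u,v in((u1,v1),(u2,v2))]
        print(n,z,[((p@XR).round(3),(p@YR).round(3)) for p in q])
E
```

```text
L 0.042 [(np.float64(0.034), np.float64(0.092)), (np.float64(0.165), np.float64(0.091))]
L 0.056 [(np.float64(0.011), np.float64(0.091)), (np.float64(0.14), np.float64(0.09))]
M 0.042 [(np.float64(0.037), np.float64(0.004)), (np.float64(0.172), np.float64(-0.0))]
M 0.056 [(np.float64(0.014), np.float64(0.006)), (np.float64(0.146), np.float64(0.001))]
R 0.042 [(np.float64(0.041), np.float64(-0.095)), (np.float64(0.166), np.float64(-0.105))]
R 0.056 [(np.float64(0.018), np.float64(-0.091)), (np.float64(0.14), np.float64(-0.101))]
```

All three lie flat with backs up: dark sockets show at both ends, and each spans x of about 0.03 to 0.14. Now measure the tab and rail tape.

```bash
python3 - <<'E'
from h import *
t=cv2.imread('pics/t8.png');s=cv2.imread('pics/side1.png')
a=cv2.resize(t[196:246,356:406],None,fx=8,fy=8,interpolation=cv2.INTER_CUBIC)
b=cv2.resize(s[155:185,300:340],None,fx=10,fy=10,interpolation=cv2.INTER_CUBIC)
o=np.zeros((400,800,3),np.uint8);o[:,:400]=a;o[:300,400:]=b;cv2.imwrite('pics/c12.png',cv2.convertScaleAbs(o,alpha=1.4))
E
```

```text
(no output)
```

View pics/c12.png

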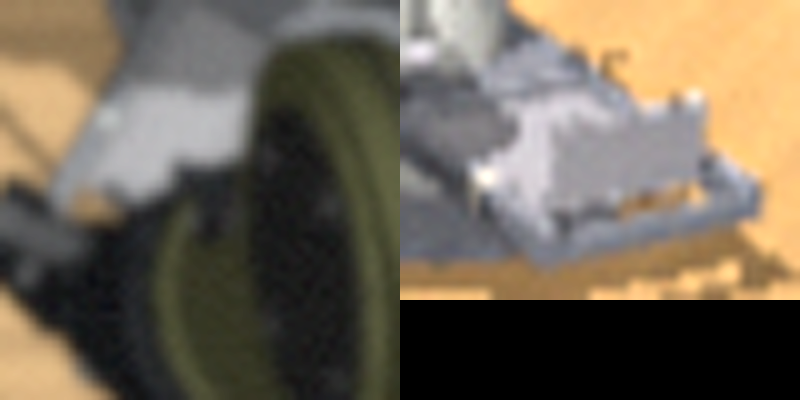

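```bash
python3 - <<'E'
from h import *
d=shot('top');s=shot('side')
a=np.radians(-32.8);X=np.array([np.cos(a),np.sin(a),0]);Y=np.array([-X[1],X[0],0]);A=np.array([.547,-.307,0])
f=lambda p:(np.array([(p-A)@X,(p-A)@Y])*1e3).round(1)
g=cv2.imread('pics/top0.png').astype(float)
def spot(img,u,v,r=3):
    w=img[v-r:v+r+1,u-r:u+r+1].min(2);w=np.clip(w-np.percentile(w,80),0,None);yy,xx=np.mgrid[v-r:v+r+1,u-r:u+r+1];return (w*xx).sum()/w.sum(),(w*yy).sum()/w.sum()
for fn in('top0','top2'):
  g=cv2.imread(f'pics/{fn}.png').astype(float)
  for u,v in((369,211),(396,226)):
    q=spot(g,u,v);print(fn,'tape',np.round(q,1),f(onz(d,*q,.058)))
sp=cv2.imread('pics/side1.png').astype(float)
for u,v in((309,173),(329,165)):
    q=spot(sp,u,v);print('side tape',np.round(q,1),f(onz(s,*q,.058)))
for n,u,v,z in(('TL',315.3,167.2,.0905),('TR',330.3,164.5,.0905),('BL',315,176,.0525),('BR',329.7,172.8,.0525)):print(n,f(onz(s,u,v,z)))
# profile in the top view along outlet x at y=0,+-20, z=.0905
G=cv2.cvtColor(cv2.imread('pics/top2.png'),cv2.COLOR_BGR2GRAY).astype(np.float32)
for z in(.0905,):
  for yy in(-25,-12,0,12,25):
    r=[]
    for xx in range(-190,-90,4):
        p=A+X*xx/1e3+Y*yy/1e3;p[2]=z;u,v=proj(d,p);r.append(int(cv2.getRectSubPix(G,(1,1),(float(u),float(v)))[0,0]))
    print(yy,r)
E
```

```text
top0 tape [370.7 212.1] [-120.    37.4]
top0 tape [394.3 225. ] [-116.7  -47.8]
top2 tape [370.7 212.2] [-120.4   37.2]
top2 tape [394.3 225. ] [-116.7  -48. ]
side tape [309.  171.8] [-110.6   37.3]
side tape [328.3 164.7] [-87.  -71.9]
TL [-142.6   31.6]
TR [-146.   -35.9]
BL [-143.5   29.9]
BR [-143.7  -39.3]
-25 [95, 93, 91, 84, 75, 79, 90, 97, 92, 82, 90, 112, 123, 138, 148, 150, 149, 149, 149, 149, 148, 149, 149, 149, 148]
-12 [96, 97, 96, 87, 77, 80, 90, 94, 90, 81, 88, 109, 118, 132, 145, 149, 149, 149, 149, 149, 149, 149, 149, 149, 149]
0 [99, 101, 98, 89, 79, 79, 87, 92, 89, 81, 88, 113, 125, 138, 146, 147, 148, 149, 150, 149, 149, 148, 148, 149, 149]
12 [101, 101, 98, 88, 76, 79, 90, 98, 96, 86, 93, 118, 127, 139, 148, 150, 151, 150, 150, 151, 150, 150, 150, 145, 138]
25 [101, 99, 94, 85, 77, 82, 93, 101, 98, 88, 94, 123, 142, 148, 150, 151, 151, 151, 151, 151, 152, 149, 139, 116, 101]
```

```bash
cat > tp.py <<'E'
from h import *
a=np.radians(-32.8);X=np.array([np.cos(a),np.sin(a),0]);Y=np.array([-X[1],X[0],0]);A=np.array([.547,-.307,0])
def prof(d,G,y,z,x0,x1,st=2):
    xs=np.arange(x0,x1,st);r=[]
    for xx in xs:
        p=A+X*xx/1e3+Y*y/1e3;p[2]=z;u,v=proj(d,p);r.append(float(cv2.getRectSubPix(G,(1,1),(float(u),float(v)))[0,0]))
    return xs,np.array(r)
E
python3 - <<'E'
from tp import *
d=shot('top');s=shot('side')
def g(f):return cv2.imread('pics/'+f).min(2).astype(np.float32)
for n,c,f in(('top',d,'top0.png'),('top',d,'top2.png'),('side',s,'side0.png'),('side',s,'side1.png')):
    G=g(f)
    for y in(47,51,45,-47,-50) if n=='top' else(45,48,51):
        xs,r=prof(c,G,y,.0585,-140,-90);b=np.median(r);w=np.clip(r-b-8,0,None);i=r.argmax();sl=slice(max(0,i-4),i+5)
        print(f,y,'peak',xs[i],r[i],'base',b,'centroid',((w*xs)[sl].sum()/max(w[sl].sum(),1e-6)).round(1),r.astype(int).tolist())
E
```

```text
top0.png 47 peak -118 122.39859008789062 base 101.57738494873047 centroid -118.1 [102, 101, 101, 102, 102, 101, 101, 104, 108, 113, 118, 122, 117, 112, 100, 92, 87, 81, 79, 76, 73, 70, 68, 67, 65]
top0.png 51 peak -118 97.29289245605469 base 92.26182556152344 centroid 0.0 [92, 92, 92, 92, 92, 93, 93, 93, 93, 95, 96, 97, 94, 85, 77, 71, 67, 64, 63, 61, 59, 60, 60, 59, 58]
top0.png 45 peak -118 126.80357360839844 base 103.5899658203125 centroid -118.0 [103, 103, 104, 104, 103, 102, 103, 107, 111, 116, 122, 126, 124, 116, 108, 101, 96, 91, 88, 83, 79, 75, 71, 69, 68]
top0.png -47 peak -118 128.66229248046875 base 101.69739532470703 centroid -116.9 [91, 86, 82, 84, 87, 92, 97, 101, 106, 114, 121, 128, 128, 123, 115, 107, 104, 101, 101, 101, 101, 101, 100, 100, 100]
top0.png -50 peak -116 129.63816833496094 base 98.38806915283203 centroid -116.7 [94, 89, 85, 83, 86, 92, 95, 98, 104, 112, 120, 125, 129, 122, 113, 107, 102, 100, 100, 99, 97, 96, 96, 95, 95]
top2.png 47 peak -118 141.3285369873047 base 119.66590881347656 centroid -118.2 [120, 120, 120, 120, 119, 118, 119, 123, 126, 132, 137,
[... 1352 characters left out ...]
 106, 104, 104, 104, 100, 98, 101, 108, 111, 111, 107, 101, 92, 81, 68, 65, 63, 62, 61, 62, 63, 62, 61, 59]
side1.png 45 peak -116 159.76832580566406 base 126.39883422851562 centroid -115.8 [130, 127, 123, 121, 122, 125, 126, 130, 137, 145, 151, 154, 159, 157, 153, 148, 136, 118, 103, 91, 83, 79, 76, 74, 73]
side1.png 48 peak -120 141.32839965820312 base 115.42017364501953 centroid -118.7 [120, 118, 115, 115, 115, 115, 117, 120, 125, 132, 141, 138, 133, 129, 122, 110, 93, 78, 73, 72, 71, 68, 68, 68, 68]
side1.png 51 peak -122 111.43788146972656 base 96.11439514160156 centroid -121.1 [104, 104, 104, 104, 103, 99, 96, 99, 106, 111, 111, 106, 100, 91, 79, 66, 63, 62, 61, 60, 61, 61, 61, 60, 59]
```

Tape is at outlet x of about -117.5 mm and the tab's outer face at about -144 mm, so the tab's centre is about 25 mm short. Go to stage in front of the tab.

```bash
python3 -m handwheel '[{"translation":[-18,-24,50],"angular":[0,0,0],"gripper":0},{"translation":[-18,-24,50],"angular":[0,0,0],"gripper":0},{"translation":[-18,-24,50],"angular":[0,0,0],"gripper":0},{"translation":[-18,0,50],"angular":[0,0,0],"gripper":0},{"translation":[-18,0,50],"angular":[0,0,0],"gripper":0}]'
python3 -c "
from tp import *
need(A+X*-.180+[0,0,.068],ry=57.2)
e=readout.get_state()['ee_pos']-A;print(e@X,e@Y,e[2])"
```

```text
time: 26.7
ee_pos: [0.3952, -0.2125, 0.178]
tcp_rot: [0.887, 3.011, -0.008]
contact_force: [1.6, -1.3, 0.6]
width: 0.002
grasp_force: 0.0
shift [  1.7   3.2 110. ]
turn [-0.2  0.2 -0. ] shift after turn [  1.2   2.8 110. ]
t 26.7 p [ 0.3952 -0.2125  0.178 ] q [ 0.83  0.64 -0.7   2.12  0.72  0.63  0.62] F [ 1.6 -1.3  0.6] w 0.002 g 0.0
-0.1787845525690967 -0.0027798243241827685 0.1780404893052528
```

```bash
python3 -m handwheel '[{"translation":[2,3,40],"angular":[0,0,0],"gripper":0},{"translation":[0,0,40],"angular":[0,0,0],"gripper":0},{"translation":[0,0,30],"angular":[0,0,0],"gripper":0},{"translation":[0,0,0],"angular":[0,0,0],"gripper":0},{"translation":[-5,0,0],"angular":[0,0,0],"gripper":0}]'
cat >> tp.py <<'E'
def st():
    s=readout.get_state();e=s['ee_pos']-A;print('x',(1e3*e@X).round(2),'y',(1e3*e@Y).round(1),'z',e[2].round(4),'Fx',(s['contact_force']@X).round(2),'t',s['time'])
E
python3 -c "
from tp import *
st()"
for i in 1 2 3 4 5; do python3 -m handwheel '[{"translation":[-2,0,0],"angular":[0,0,0],"gripper":0},{"translation":[0,0,0],"angular":[0,0,0],"gripper":0}]'>/dev/null; python3 -c "
from tp import *
st()"; done
```

```text
time: 27.32
ee_pos: [0.3992, -0.2119, 0.0704]
tcp_rot: [0.886, 3.011, -0.009]
contact_force: [0.2, 0.4, 0.6]
width: -0.002
grasp_force: 0.0
x -175.76 y -0.1 z 0.0704 Fx -0.02 t 27.325
x -173.19 y -0.9 z 0.0705 Fx 0.52 t 27.575
x -171.82 y -1.0 z 0.0698 Fx -0.36 t 27.825
x -169.93 y -0.8 z 0.0696 Fx -0.52 t 28.075
x -167.9 y -0.8 z 0.0696 Fx 0.53 t 28.325
x -165.88 y -0.8 z 0.0696 Fx 0.53 t 28.575
```

```bash
for i in 1 2 3 4 5 6 7 8; do python3 -m handwheel '[{"translation":[-2,0,0],"angular":[0,0,0],"gripper":0},{"translation":[0,0,0],"angular":[0,0,0],"gripper":0}]'>/dev/null; python3 -c "
from tp import *
st()"; done
```

```text
x -163.87 y -0.9 z 0.0696 Fx 0.0 t 28.825
x -161.88 y -0.8 z 0.0697 Fx 0.51 t 29.075
x -159.88 y -0.9 z 0.0696 Fx -0.41 t 29.325
x -157.98 y -0.9 z 0.0696 Fx 0.5 t 29.575
x -157.78 y -0.9 z 0.0696 Fx -4.49 t 29.825
x -156.41 y -1.0 z 0.0695 Fx -6.21 t 30.075
x -154.51 y -0.9 z 0.0695 Fx -7.5 t 30.325
x -152.57 y -0.9 z 0.0695 Fx -7.15 t 30.575
```

```bash
for i in 1 2 3 4 5 6; do python3 -m handwheel '[{"translation":[-2,0,0],"angular":[0,0,0],"gripper":0},{"translation":[0,0,0],"angular":[0,0,0],"gripper":0}]'>/dev/null; done; python3 -c "
from tp import *
st()"
python3 - <<'E'
from tp import *
d=shot('top','t9.png');s=shot('side','s9.png')
a=cv2.resize(s['color'][150:190,295:345],None,fx=12,fy=12,interpolation=cv2.INTER_CUBIC)
cv2.imwrite('pics/c13.png',cv2.convertScaleAbs(a,alpha=1.3))
E
```

```text
x -140.57 y -0.9 z 0.0696 Fx -7.41 t 32.075
```

View pics/c13.png

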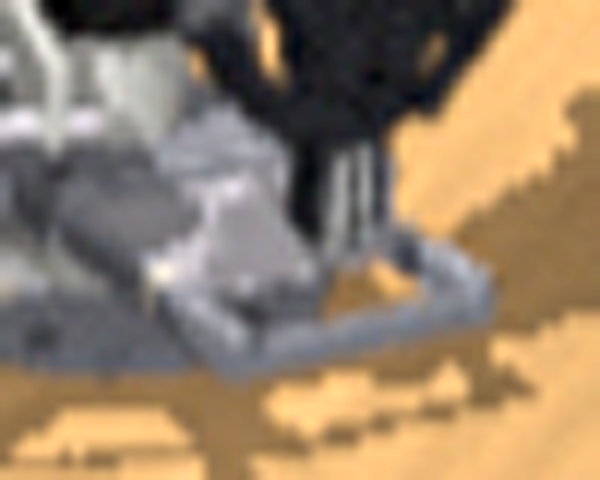

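```bash
for i in 1 2; do python3 -m handwheel '[{"translation":[-2,0,0],"angular":[0,0,0],"gripper":0},{"translation":[0,0,0],"angular":[0,0,0],"gripper":0}]'>/dev/null; done; python3 -c "
from tp import *
st()"
python3 -m handwheel '[{"translation":[20,0,0],"angular":[0,0,0],"gripper":0},{"translation":[0,0,-50],"angular":[0,0,0],"gripper":0},{"translation":[0,0,-50],"angular":[0,0,0],"gripper":0},{"translation":[0,-60,0],"angular":[0,0,0],"gripper":0},{"translation":[0,-60,0],"angular":[0,0,0],"gripper":0}]'|head -1
python3 -m handwheel '[{"translation":[0,-60,0],"angular":[0,0,0],"gripper":0},{"translation":[0,-60,0],"angular":[0,0,0],"gripper":0},{"translation":[0,0,0],"angular":[0,0,0],"gripper":0}]'|head -2
python3 - <<'E'
from tp import *
d=shot('top','t10.png');s=shot('side','s10.png')
for n,c,f0,f1 in(('top',d,'top2.png','t10.png'),('side',s,'side1.png','s10.png')):
    for f in(f0,f1):
        G=cv2.imread('pics/'+f).min(2).astype(np.float32)
        for y in(-20,0,20):
            xs,r=prof(c,G,y,.0905,-165,-100,2);gr=np.diff(r);print(f,y,r.astype(int).tolist())
a=cv2.resize(s['color'][155:185,300:340],None,fx=10,fy=10,interpolation=cv2.INTER_CUBIC)
b=cv2.resize(d['color'][195:245,356:406],None,fx=8,fy=8,interpolation=cv2.INTER_CUBIC)
o=np.zeros((400,800,3),np.uint8);o[:,:400]=b;o[:300,400:]=a;cv2.imwrite('pics/c14.png',cv2.convertScaleAbs(o,alpha=1.3))
E
```

```text
x -136.59 y -0.8 z 0.0695 Fx -6.46 t 32.675
time: 33.3
time: 33.67
ee_pos: [0.2821, -0.4308, 0.1701]
top2.png -20 [72, 70, 70, 68, 67, 68, 71, 82, 95, 107, 116, 118, 121, 129, 137, 143, 147, 149, 150, 150, 149, 149, 149, 148, 148, 148, 148, 149, 148, 148, 148, 149, 149]
top2.png 0 [70, 67, 66, 67, 67, 70, 75, 83, 94, 107, 116, 123, 128, 135, 140, 145, 146, 147, 148, 148, 149, 148, 149, 149, 149, 148, 148, 149, 149, 148, 148, 148, 148]
top2.png 20 [73, 72, 72, 72, 73, 74, 77, 84, 98, 111, 123, 132, 139, 144, 148, 150, 150, 151, 152, 151, 150, 151, 151, 152, 151, 150, 150, 151, 152, 150, 149, 147, 140]
t10.png -20 [78, 74, 75, 80, 84, 85, 85, 85, 86, 86, 86, 89, 91, 89, 86, 80, 74, 72, 77, 86, 97, 106, 111, 115, 120, 124, 126, 127, 128, 128, 127, 127, 127]
t10.png 0 [76, 73, 74, 80, 85, 89, 91, 92, 93, 94, 95, 95, 93, 91, 87, 81, 75, 71, 77, 86, 94, 102, 108, 113, 118, 122, 125, 126, 126, 126, 126, 126, 127]
t10.png 20 [76, 70, 67, 66, 68, 67, 67, 68, 70, 69, 68, 67, 66, 64, 63, 63, 64, 69, 75, 86, 97, 106, 112, 117, 122, 126, 129, 129, 129, 129, 127, 124, 120]
side1.png -20 [104, 107,
[... 304 characters left out ...]
 110, 109]
side1.png 20 [111, 111, 111, 111, 112, 113, 115, 116, 118, 118, 119, 124, 128, 131, 131, 138, 143, 147, 149, 149, 148, 143, 135, 127, 118, 110, 108, 106, 105, 105, 107, 109, 111]
s10.png -20 [90, 94, 96, 97, 97, 95, 95, 96, 97, 98, 101, 104, 108, 110, 110, 110, 110, 111, 111, 110, 110, 112, 109, 104, 101, 97, 92, 88, 84, 81, 78, 75, 71]
s10.png 0 [108, 108, 109, 109, 109, 110, 110, 110, 111, 110, 110, 110, 110, 111, 113, 115, 118, 119, 118, 115, 109, 103, 96, 100, 102, 100, 99, 100, 102, 104, 108, 112, 112]
s10.png 20 [110, 111, 111, 112, 112, 111, 111, 110, 111, 111, 112, 112, 111, 111, 111, 113, 118, 124, 128, 128, 125, 121, 120, 117, 111, 105, 106, 106, 106, 107, 110, 114, 116]
```

View pics/c14.png

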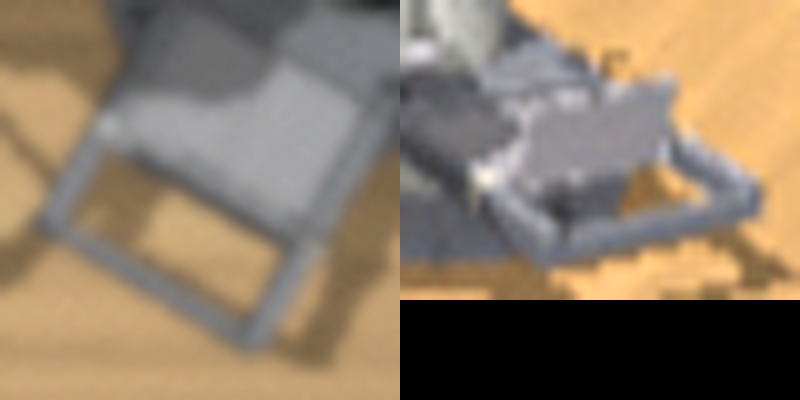

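```bash
python3 - <<'E'
from tp import *
s=shot('side');c=lambda u,v:(300+(u-400+.5)/10-.5,155+(v+.5)/10-.5)
f=lambda p:(np.array([(p-A)@X,(p-A)@Y])*1e3).round(1)
for n,u,v,z in(('TL',527,118,.0905),('TR',672,82,.0905),('BL',527,185,.0525),('BR',668,148,.0525),('tape',486,177,.058),('old TL',553,122,.0905),('TR',703,95,.0905),('BL',550,210,.0525),('BR',697,178,.0525),('barL',548,265,.044),('barR',762,205,.048)):print(n,f(onz(s,*c(u,v),z)))
d=shot('top')
c=lambda u,v:(356+(u+.5)/8-.5,195+(v+.5)/8-.5)
for n,u,v,z in(('tapeL',107,127,.058),('tapeR',317,243,.058),('barL',42,215,.052),('barR',252,350,.052),('tabL',113,152,.0525),('tabR',290,248,.0525)):print('top',n,f(onz(d,*c(u,v),z)))
E
```

```text
TL [-131.1   38.1]
TR [-126.3  -32.9]
BL [-116.5   25.3]
BR [-111.3  -45.7]
tape [-113.    42.7]
old TL [-138.4   30.9]
TR [-141.7  -36.8]
BL [-139.4   29.3]
BR [-139.5  -40.1]
barL [-165.4   46.4]
barR [-163.1  -55. ]
top tapeL [-118.2   44.9]
top tapeR [-115.   -50.3]
top barL [-162.2   48.9]
top barR [-165.4  -50.1]
top tabL [-124.6   37. ]
top tabR [-121.2  -43.2]
```

The top view puts the tab centre about 6.5–7 mm short of the tape, and the robot contact reading agrees. Go back, push to x ≈ -131, and look again.

```bash
python3 -m handwheel '[{"translation":[0,60,0],"angular":[0,0,0],"gripper":0},{"translation":[0,60,0],"angular":[0,0,0],"gripper":0},{"translation":[0,60,0],"angular":[0,0,0],"gripper":0},{"translation":[0,60,0],"angular":[0,0,0],"gripper":0},{"translation":[0,0,0],"angular":[0,0,0],"gripper":0}]'|head -1
python3 -m handwheel '[{"translation":[0,0,50],"angular":[0,0,0],"gripper":0},{"translation":[0,0,50],"angular":[0,0,0],"gripper":0},{"translation":[0,0,0],"angular":[0,0,0],"gripper":0},{"translation":[-10,0,0],"angular":[0,0,0],"gripper":0},{"translation":[0,0,0],"angular":[0,0,0],"gripper":0}]'|head -1
python3 -c "
from tp import *
st()"
for i in 1 2 3 4 5; do python3 -m handwheel '[{"translation":[-2,0,0],"angular":[0,0,0],"gripper":0},{"translation":[0,0,0],"angular":[0,0,0],"gripper":0}]'>/dev/null; python3 -c "
from tp import *
st()"; done
```

```text
time: 34.5
time: 35.12
x -141.54 y -0.4 z 0.0716 Fx -0.04 t 35.125
x -141.62 y -1.1 z 0.0704 Fx -0.15 t 35.375
x -139.96 y -0.9 z 0.0698 Fx 0.01 t 35.625
x -137.95 y -0.9 z 0.0697 Fx -0.51 t 35.875
x -136.47 y -1.0 z 0.0696 Fx -0.87 t 36.125
x -136.28 y -1.0 z 0.0696 Fx -4.89 t 36.375
```

```bash
for i in 1 2 ; do python3 -m handwheel '[{"translation":[-2,0,0],"angular":[0,0,0],"gripper":0},{"translation":[0,0,0],"angular":[0,0,0],"gripper":0},{"translation":[0,0,0],"angular":[0,0,0],"gripper":0}]'>/dev/null; python3 -c "
from tp import *
st()"; done
python3 -m handwheel '[{"translation":[-1,0,0],"angular":[0,0,0],"gripper":0},{"translation":[0,0,0],"angular":[0,0,0],"gripper":0},{"translation":[0,0,0],"angular":[0,0,0],"gripper":0}]'>/dev/null; python3 -c "
from tp import *
st()"
python3 -m handwheel '[{"translation":[20,0,0],"angular":[0,0,0],"gripper":0},{"translation":[0,0,-50],"angular":[0,0,0],"gripper":0},{"translation":[0,0,-50],"angular":[0,0,0],"gripper":0},{"translation":[0,-60,0],"angular":[0,0,0],"gripper":0},{"translation":[0,-60,0],"angular":[0,0,0],"gripper":0}]'|head -1
python3 -m handwheel '[{"translation":[0,-60,0],"angular":[0,0,0],"gripper":0},{"translation":[0,-60,0],"angular":[0,0,0],"gripper":0},{"translation":[0,0,0],"angular":[0,0,0],"gripper":0}]'|head -2
python3 - <<'E'
from tp import *
d=shot('top','t11.png');s=shot('side','s11.png')
# half-level edge of the dark outer face against the band behind, z=.0905; same rule before/after
for f in('top0.png','top2.png','t10.png','t11.png'):
    G=cv2.imread('pics/'+f).min(2).astype(np.float32);out=[]
    for y in range(-25,26,5):
        xs,r=prof(d,G,y,.0905,-170,-95,.5);hi=np.median(r[-30:]) ;r=r/ r.max()
        g=np.gradient(cv2.GaussianBlur(r.reshape(1,-1),(0,0),2).ravel());i=g.argmax();out.append(float(xs[i]))
    print(f,'max-gradient edge',np.median(out),out)
E
```

```text
x -134.89 y -1.0 z 0.0696 Fx -6.23 t 36.75
x -133.0 y -0.9 z 0.0696 Fx -7.13 t 37.125
x -132.07 y -1.0 z 0.0696 Fx -6.66 t 37.5
time: 38.12
time: 38.5
ee_pos: [0.2861, -0.4331, 0.17]
top0.png max-gradient edge -148.0 [-148.0, -149.0, -148.5, -149.0, -148.5, -148.0, -147.5, -147.5, -148.0, -149.0, -148.0]
top2.png max-gradient edge -149.0 [-150.0, -149.5, -149.5, -149.5, -149.0, -148.5, -148.0, -149.5, -148.5, -149.0, -148.5]
t10.png max-gradient edge -127.0 [-127.0, -126.5, -127.5, -127.0, -126.5, -126.5, -128.0, -127.0, -127.5, -127.0, -126.5]
t11.png max-gradient edge -122.5 [-122.0, -122.5, -121.5, -123.0, -122.5, -122.5, -122.5, -122.0, -122.0, -122.5, -122.5]
```

Tab centre reads 1.7–3.1 mm short, so it needs a last tap of about 2.3 mm.

```bash
python3 -c "
from h import *
find('top')"
python3 -m handwheel '[{"translation":[0,60,0],"angular":[0,0,0],"gripper":0},{"translation":[0,60,0],"angular":[0,0,0],"gripper":0},{"translation":[0,60,0],"angular":[0,0,0],"gripper":0},{"translation":[0,60,0],"angular":[0,0,0],"gripper":0},{"translation":[0,0,0],"angular":[0,0,0],"gripper":0}]'|head -1
python3 -m handwheel '[{"translation":[0,0,50],"angular":[0,0,0],"gripper":0},{"translation":[0,0,50],"angular":[0,0,0],"gripper":0},{"translation":[0,0,0],"angular":[0,0,0],"gripper":0},{"translation":[-16,0,0],"angular":[0,0,0],"gripper":0},{"translation":[0,0,0],"angular":[0,0,0],"gripper":0}]'|head -1
python3 -m handwheel '[{"translation":[0,0,0],"angular":[0,0,0],"gripper":0},{"translation":[0,0,0],"angular":[0,0,0],"gripper":0}]'|head -1
python3 -c "
from tp import *
st()"
for i in 1 2 3; do python3 -m handwheel '[{"translation":[-1,0,0],"angular":[0,0,0],"gripper":0},{"translation":[0,0,0],"angular":[0,0,0],"gripper":0},{"translation":[0,0,0],"angular":[0,0,0],"gripper":0}]'>/dev/null; python3 -c "
from tp import *
st()"; done
```

```text
top 1029 c 0.082 0.044 [(14, 112), (115, 138), (149, -26), (50, -49)]
top 482 c 0.089 -0.1 [(44, -70), (141, -71), (139, -132), (42, -130)]
time: 39.28
time: 39.9
time: 40.15
x -133.11 y -1.0 z 0.0705 Fx 0.45 t 40.15
x -132.16 y -0.9 z 0.0697 Fx -0.17 t 40.525
x -131.37 y -0.9 z 0.0697 Fx -1.31 t 40.9
x -131.29 y -0.9 z 0.0697 Fx -5.93 t 41.275
```

```bash
for i in 1 2 ; do python3 -m handwheel '[{"translation":[-1,0,0],"angular":[0,0,0],"gripper":0},{"translation":[0,0,0],"angular":[0,0,0],"gripper":0},{"translation":[0,0,0],"angular":[0,0,0],"gripper":0}]'>/dev/null; python3 -c "
from tp import *
st()"; done
python3 -m handwheel '[{"translation":[20,0,0],"angular":[0,0,0],"gripper":0},{"translation":[0,0,-50],"angular":[0,0,0],"gripper":0},{"translation":[0,0,-50],"angular":[0,0,0],"gripper":0},{"translation":[0,-60,0],"angular":[0,0,0],"gripper":0},{"translation":[0,-60,0],"angular":[0,0,0],"gripper":0}]'|head -1
python3 -m handwheel '[{"translation":[0,-60,0],"angular":[0,0,0],"gripper":0},{"translation":[0,-60,0],"angular":[0,0,0],"gripper":0},{"translation":[0,0,0],"angular":[0,0,0],"gripper":0}]'|head -2
python3 - <<'E'
from tp import *
d=shot('top','t12.png');s=shot('side','s12.png')
for f in('t11.png','t12.png'):
    G=cv2.imread('pics/'+f).min(2).astype(np.float32);out=[]
    for y in range(-25,26,5):
        xs,r=prof(d,G,y,.0905,-170,-95,.5);r=r/r.max()
        g=np.gradient(cv2.GaussianBlur(r.reshape(1,-1),(0,0),2).ravel());out.append(float(xs[g.argmax()]))
    print(f,np.median(out),np.mean(out).round(2))
    for y in(47,-47,-50):
        xs,r=prof(d,G,y,.0585,-140,-95,1);print(y,xs[r.argmax()],r.astype(int)[8:40].tolist())
a=cv2.resize(s['color'][155:185,300:340],None,fx=10,fy=10,interpolation=cv2.INTER_CUBIC)
b=cv2.resize(d['color'][195:245,356:406],None,fx=8,fy=8,interpolation=cv2.INTER_CUBIC)
o=np.zeros((400,800,3),np.uint8);o[:,:400]=b;o[:300,400:]=a;cv2.imwrite('pics/c15.png',cv2.convertScaleAbs(o,alpha=1.3))
E
```

```text
x -130.94 y -1.0 z 0.0696 Fx -6.8 t 41.65
x -130.11 y -1.0 z 0.0696 Fx -8.05 t 42.025
time: 42.65
time: 43.02
ee_pos: [0.2873, -0.4345, 0.1702]
t11.png -122.5 -122.32
47 -118 [101, 100, 100, 100, 101, 101, 102, 104, 106, 110, 114, 116, 117, 118, 120, 118, 116, 114, 112, 106, 100, 95, 91, 88, 86, 83, 82, 80, 79, 77, 75, 74]
-47 -118 [102, 102, 102, 102, 103, 104, 105, 107, 109, 111, 113, 116, 116, 116, 116, 115, 110, 104, 99, 94, 89, 84, 79, 79, 81, 83, 87, 90, 94, 96, 98, 99]
-50 -119 [102, 103, 103, 103, 104, 104, 105, 107, 110, 113, 115, 118, 120, 122, 120, 119, 118, 113, 106, 99, 92, 87, 84, 81, 80, 82, 85, 89, 92, 95, 96, 96]
t12.png -120.0 -120.09
47 -118 [100, 100, 100, 100, 101, 103, 104, 105, 107, 110, 114, 116, 118, 119, 121, 119, 116, 114, 110, 105, 101, 97, 93, 89, 87, 84, 83, 81, 80, 78, 76, 74]
-47 -117 [102, 102, 101, 101, 102, 103, 105, 107, 110, 112, 115, 119, 122, 124, 127, 127, 123, 118, 113, 107, 100, 94, 87, 84, 83, 83, 83, 85, 88, 91, 94, 96]
-50 -116 [103, 103, 103, 103, 103, 104, 105, 107, 109, 113, 116, 119, 123, 126, 127, 128, 129, 124, 117, 110, 104, 98, 93, 88, 83, 83, 83, 84, 86, 90, 92, 94]
```

```bash
python3 -c "
from h import *
find('top');print(manip.finish_job())"
```

```text
top 1014 c 0.082 0.043 [(21, 118), (132, 128), (141, -28), (32, -37)]
top 480 c 0.09 -0.101 [(44, -69), (142, -72), (138, -132), (41, -129)]
the job is handed in; nothing more can be done
None
```

The job is handed in (no verdict was shown): all three fronts lie back up on the slats, the nozzle points along the flange tape within about 2°, and the gate tab measures within about 1 mm of the rail tape; I viewed 16 pictures, two over the limit of 14.

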